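# Reload the lamp-house baffle carriage and lock it with its push rivets

## Robot

A 7-joint arm with a two-finger parallel gripper is mounted at the origin on the work surface. World frame = base frame: x ahead of the robot, y to its left, z up, the work surface at z = 0. Lengths are in m, angles in rad, forces in N, time in s.
With the tool pointing down it reaches from about 0.35 to 0.9 m from the base axis. Payload 8.1 kg.
Tool frame: the origin (TCP) lies midway between the tips of the shut fingers; the grasp point (between the pads) lies behind it (robot.grasp_offset is the z of the grasp point in the tool frame, in m); z points along the fingers, y is the direction in which the jaws open and shut (so a half turn about z gives the same grasp; the last joint's range is limited). The gripper opens to 92 mm and grips with 3 to 60 N. Pads are 19 mm wide; open, the fingers measure 130 mm over their backs; the gripper's body (75 mm by 190 mm) begins 47 mm behind the grasp point.
Start: joints at [-1.394, 0.434, 0.025, 1.573, -0.012, 1.134, -0.075], TCP at [0.173, 0.601, 0.227] pointing down, gripper open.
Joint ranges: [-2.62, 2.62], [-0.44, 2.09], [-1.27, 1.32], [0.08, 2.57], [-1.32, 4.46], [0.12, 2], [-2.74, 2.74]. Speed limits (rad/s): [2.22, 2.22, 3.01, 3.01, 3.14, 3.14, 3.14].

## Interface

Orientations are given as a unit quaternion [w, x, y, z].
In Python, from workcell import robot gives the robot as it stands.
- The arm moves only by the tool arm_command, never from a script. Its argument "increments" is a list of rows, each a list of 2 entries, a list of its own where there are three numbers: the shift along the tool's x, y, z in m, then the turn, a rotation vector about the tool's x, y, z in rad. In form: [[[x, y, z], [wx, wy, wz]], ...]. A call has 1 to 20 rows; each row is the pose to reach, as a shift and turn from the pose measured when the call began, along the tool's axes at that moment; what a row does not reach only later rows make up. A row lasts 1/10 s, in which the tool goes at most 50 mm and 8.59 degrees, less where a joint would pass 70% of its speed; a pose out of reach is approached as far as the arm can. A call with a gripper value outside its range is refused whole. "grip" is the opening, from -1 (shut) to 1 (fully open), so that 0 is half open, set as the call begins (left out, the last holds). The fingers move at their own pace and stop on an object; the grip force is fixed at half the most. Time passes only in rows, so rows that repeat a pose let the fingers close. It gives the time, the measured TCP pose, the force and the opening at its end, in the units of the state.
- robot.read_state(): the state, without advancing time (a new reading comes with each control period).
- robot.read_camera(name): name is "scene" or "top" or "wrist"; returns the picture (384x512x3 uint8, red, green, blue); there is no depth.
- robot.camera_model(name): a dict with "fx", "fy", "cx", "cy" (pixels), "distortion" ([k1, k2, p1, p2, k3] as OpenCV has them; the pictures are not rectified), "cam_to_world" (4x4, takes a point from camera to world coordinates). Camera axes: x right, y down, z forward; pixel columns grow to the right and rows downward; lengths in m; the calibration is good to about 2 mm. A picture is of the moment at which its call begins: read the wrist's pose just before it. camera_model takes no time and is no camera call; for the wrist camera it gives the pose at the moment of the call.
- robot.job_done(): hands the job in, once; it reports no verdict.
The state is a dict: "time_s": time; "joint_positions": joint angles; "joint_velocities": joint speeds; "joint_efforts": joint torques, N m; "eef_pos": TCP position; "orientation": TCP orientation; "contact_force": force on the tool from outside, world axes, zero at the start; "wrist_torque": the same for the moment, N m; "width": opening from 0.0 (shut) to 1.0 (fully open).
Only numpy, scipy, OpenCV 4.12 (cv2) and the standard library are available. Lean on these libraries where they do the work, as an engineer would, in place of code of your own. Each camera call takes 0.05 s, during which the arm holds its last target.

## Task

Pull both orange push-rivet pins well up to release the lamp-house carriage, then draw it fully out by its blue fin and nest every coloured tapered sleeve on the bench over the steel spigot, one over another in any order: set each down gently so that it sits upright and loose under its own weight, never pressed tight. With all of them on, slide the carriage fully home with the pins still up, then push both pins fully down to lock it; leave the other things on the bench where they are.

Things in the scene. Friction and masses are not known exactly. Their poses are not given: they have to be found in the camera images.
- lamphouse: Lamp house fixed to the bench. Origin on the bench (z = 0) straight under the spigot axis when the carriage is home; the x axis points away from the robot along the slide, y to the left, z up. Black rails reach to x = -370 mm; a clear tunnel (side walls at y = +-84 mm, roof underside 225 mm up, 231 mm over all) covers x = -55 to +80 mm.
- carriage (a joint): The aluminium carriage plate (156 mm wide, upper face 21 mm above the bench) slides out towards the robot along the lamp house's -x. Value in m: 0 = home, fully in; 0.155 = fully out against its stop. It slides with about 2.5 N of friction and stays where left. Either rivet, when down, locks it; a rivet can go down only when the carriage is home.
- handle (a point): Top centre of the blue upright fin on the carriage: 14 mm thick (lamp house y), 40 mm along x, 40 mm tall, top 61 mm above the bench; 185 mm in front (-x) of the spigot axis. Moves with the carriage.
- spigot (a point): Foot centre of the fixed steel tapered spigot on the carriage, 21 mm above the bench. Spigot: 80 mm across at its foot, 60 mm at 40 mm up, then a knob 34 mm across to 56 mm above its foot. Moves with the carriage; fully out, its axis is 100 mm in front of the tunnel mouth.
- rivet_l_head (a point): Top centre of the left (+y) orange push-rivet pin head: disc 28 mm across and 12 mm thick on a black collar 18 mm across. Pin down: head top 50 mm above the bench and underside 38 mm. 135 mm in front (-x) of the spigot axis, 60 mm to the left. The head overhangs its collar, so it can be pinched at the rim and pulled straight up.
- rivet_r_head (a point): The same for the right (-y) rivet, 60 mm to the right.
- rivet_l (a joint): Height of the left pin in m: 0 = pushed home, spread and locked, its head down on the collar; 0.018 = fully up (its stop). Released and clear of the rails from about 0.010; well up from 0.012. Friction about 4 N holds it where left.
- rivet_r (a joint): The same for the right pin.
- sleeve_1: Blue tapered plastic sleeve, 90 g, mouth down; may be absent. Origin: centre of its open rim, z up. Outside 80 mm across at the rim, 60 mm at 40 mm up, wall 6.5 mm; knob on top, 34 mm across, from 41 to 57 mm up, to grip. Nested at rest, its rim is 18 to 29 mm above the rim or foot of the one below. Pushed down with 20 N or more it wedges; 5 N or a drop of a few mm does no harm.
- sleeve_2: Yellow tapered plastic sleeve, 90 g, mouth down; may be absent. Origin: centre of its open rim, z up. Outside 80 mm across at the rim, 60 mm at 40 mm up, wall 6.5 mm; knob on top, 34 mm across, from 41 to 57 mm up, to grip. Nested at rest, its rim is 18 to 29 mm above the rim or foot of the one below. Pushed down with 20 N or more it wedges; 5 N or a drop of a few mm does no harm.
- sleeve_3: Green tapered plastic sleeve, 90 g, mouth down; may be absent. Origin: centre of its open rim, z up. Outside 80 mm across at the rim, 60 mm at 40 mm up, wall 6.5 mm; knob on top, 34 mm across, from 41 to 57 mm up, to grip. Nested at rest, its rim is 18 to 29 mm above the rim or foot of the one below. Pushed down with 20 N or more it wedges; 5 N or a drop of a few mm does no harm.
- sleeve_4: Red tapered plastic sleeve, 90 g, mouth down; may be absent. Origin: centre of its open rim, z up. Outside 80 mm across at the rim, 60 mm at 40 mm up, wall 6.5 mm; knob on top, 34 mm across, from 41 to 57 mm up, to grip. Nested at rest, its rim is 18 to 29 mm above the rim or foot of the one below. Pushed down with 20 N or more it wedges; 5 N or a drop of a few mm does no harm.
- sleeve_5: Purple tapered plastic sleeve, 90 g, mouth down; may be absent. Origin: centre of its open rim, z up. Outside 80 mm across at the rim, 60 mm at 40 mm up, wall 6.5 mm; knob on top, 34 mm across, from 41 to 57 mm up, to grip. Nested at rest, its rim is 18 to 29 mm above the rim or foot of the one below. Pushed down with 20 N or more it wedges; 5 N or a drop of a few mm does no harm.
- slidebox: Bystander: closed grey slide box 80 x 100 x 30 mm; origin at the centre of its underside.
- oil_bottle: Bystander: small amber bottle, 40 mm across, 85 mm; origin at the centre of its underside.
- petri: Bystander: stack of three glass dishes, 90 mm across and 45 mm; origin at the centre of its underside.
- canister: Bystander: black canister with aluminium cap, 51 mm across and 70 mm; origin at the centre of its underside.
- timer: Bystander: white timer block 50 x 75 x 50 mm; origin at the centre of its underside.
- wash_bottle: Bystander: white bottle with red cap, 60 mm across and 130 mm; origin at the centre of its underside.
There are look-alikes about, which are no part of the job. What is shaped like the sleeve_2 but pink is not meant.

How it is judged:
By the outcome, as a careful person would: the job done as asked, in the order asked, and still so for the second after the job is handed in, with the robot touching nothing.
Of sleeve_1, sleeve_2, sleeve_3, sleeve_4, sleeve_5 only 3 to 5 are there at a start; the rules pass over those that are not, and their reading is None.
At some moment in a run one of sleeve_1, sleeve_2, sleeve_3, sleeve_4, sleeve_5 may be knocked a few centimetres aside while the robot is not near it.
Once in a run the grip may slacken for a moment while it holds something.
It also fails if it takes over 210 s, if anything falls off the work surface, if the arm or the gripper's body presses on something with over 40 N, if the wrist force passes 120 N, or if a joint passes its speed limit or range.

## Working session

There is one attempt and no reset: what is moved stays moved. The work goes in short steps, Python scripts to look and compute and a tool call to move; the robot and the scene stay as the last step left them, time stands still between calls to the robot, and variables do not carry over. Pictures are saved under pics/ and viewed, and the job is handed in when it is done.

Besides the shell and the picture viewer there is one more tool, called by a JSON object that holds its "method" and its "body". arm_command: Moves the arm, as the interface text tells. Its arguments: {"type":"object","properties":{"increments":{"type":"array","items":{"type":"array"}},"grip":{"type":"number"}},"required":["increments"]}

```bash
ls -la && mkdir -p pics && python3 - <<'E'
from workcell import robot
import cv2,numpy as np
s=robot.read_state()
for k,v in s.items(): print(k,np.round(v,4))
print(robot.grasp_offset)
for n in ["scene","top","wrist"]:
    m=robot.camera_model(n); print(n,m['fx'],m['fy'],m['cx'],m['cy'],m['distortion']); print(np.round(m['cam_to_world'],4))
    cv2.imwrite(f"pics/a_{n}.png",robot.read_camera(n)[:,:,::-1])
E
```

```text
total 12
drwxr-xr-x  3 agent agent 4096 Dec  7 15:50 .
drwxr-xr-x 23 root  root  4096 Dec  7 15:50 ..
drwxr-xr-x  2 agent agent 4096 Dec  7 15:50 pics
time_s 0.0
joint_positions [-1.3936  0.4353  0.025   1.5741 -0.0116  1.134  -0.0751]
joint_velocities [-0.0017 -0.001  -0.0004 -0.001  -0.0002  0.0001  0.0001]
joint_efforts [-2.00000e-04 -6.67839e+01  9.84800e-01 -3.14459e+01 -6.05000e-02
  4.31000e-02  2.00000e-04]
eef_pos [0.1725 0.6002 0.2259]
orientation [-0.000e+00  1.395e-01  9.902e-01 -8.000e-04]
contact_force [ 0.4641 -0.3667 -0.1097]
wrist_torque [-0.0033 -0.0094  0.0008]
width 1.0023
-0.0188
scene 424.655347367117 424.655347367117 247.71487797549915 190.8954424904806 [-0.05990964  0.          0.          0.          0.        ]
[[ 3.0190e-01  6.7280e-01 -6.7540e-01  1.4299e+00]
 [ 9.5340e-01 -2.1400e-01  2.1290e-01 -2.7290e-01]
 [-1.2000e-03 -7.0820e-01 -7.0600e-01  9.6830e-01]
 [ 0.0000e+00  0.0000e+00  0.0000e+00  1.0000e+00]]
top 362.42268732822725 362.42268732822725 256.20165260512107 194.68924188313537 [-0.08684622  0.          0.          0.          0.        ]
[[-0.007  -0.9859  0.1673  0.3571]
 [-0.9997  0.0111  0.0234 -0.0111]
 [-0.0249 -0.1671 -0.9856  1.3549]
 [ 0.      0.      0.      1.    ]]
wrist 271.13388150069954 271.13388150069954 250.30469471808095 194.10362909122358 [-0.05243975  0.          0.          0.          0.        ]
[[ 2.762e-01  9.273e-01  2.528e-01  1.050e-01]
 [ 9.611e-01 -2.662e-01 -7.350e-02  6.191e-01]
 [-9.000e-04  2.632e-01 -9.647e-01  3.840e-01]
 [ 0.000e+00  0.000e+00  0.000e+00  1.000e+00]]
```

View pics/a_scene.png

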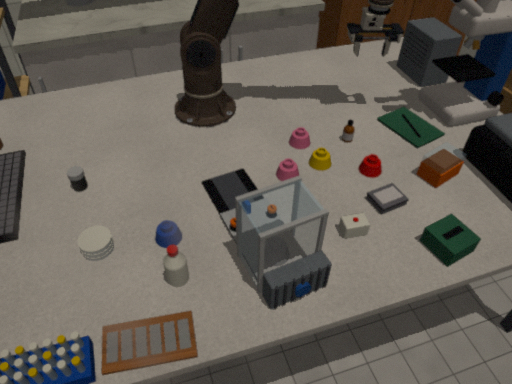

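View pics/a_top.png

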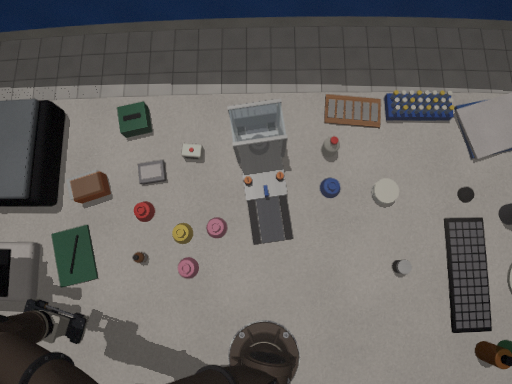

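View pics/a_wrist.png

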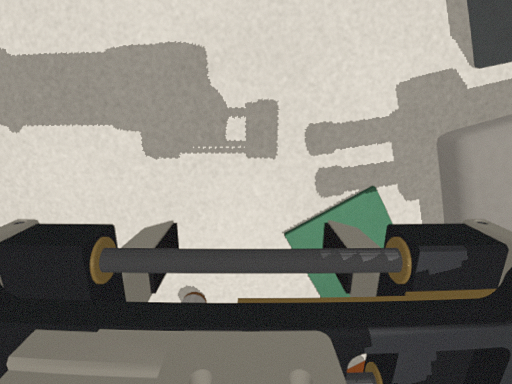

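The scene shows the lamp house at about (280,240), with blue (168,234), yellow (320,158) and red (371,165) sleeves and two pink look-alikes. In the top picture blue is at (331,187), yellow (181,233), red (143,211) and the lamp-house rivets at (248,181)/(280,176). I'll measure them with helpers.

```bash
cat > h.py <<'E'
from workcell import robot
import cv2,numpy as np
from scipy.spatial.transform import Rotation as R
def K(m): return np.array([[m['fx'],0,m['cx']],[0,m['fy'],m['cy']],[0,0,1.]])
def unproj(m,uv,z):
    p=cv2.undistortPoints(np.array([[uv]],float),K(m),np.array(m['distortion']))[0,0]
    T=np.array(m['cam_to_world']); d=T[:3,:3]@[p[0],p[1],1]; o=T[:3,3]
    return o+d*(z-o[2])/d[2]
def proj(m,P):
    T=np.linalg.inv(np.array(m['cam_to_world'])); r,_=cv2.Rodrigues(T[:3,:3])
    return cv2.projectPoints(np.array(P,float).reshape(-1,3),r,T[:3,3],K(m),np.array(m['distortion']))[0].reshape(-1,2)
def crop(img,x0,y0,x1,y1,s,name):
    c=cv2.resize(img[y0:y1,x0:x1],None,fx=s,fy=s,interpolation=cv2.INTER_CUBIC)
    cv2.imwrite('pics/'+name,c[:,:,::-1])
def delta(target,Rt=None):
    "tool-frame shift (and turn) from current pose to target TCP"
    s=robot.read_state(); q=s['orientation']; Rc=R.from_quat([q[1],q[2],q[3],q[0]])
    d=Rc.inv().apply(np.array(target)-s['eef_pos'])
    w=(Rc.inv()*Rt).as_rotvec() if Rt is not None else np.zeros(3)
    return np.round(d,4),np.round(w,4)
def down(phi):
    "tool z down, tool y axis at angle phi in world xy"
    y=np.array([np.cos(phi),np.sin(phi),0]); z=np.array([0,0,-1.]); x=np.cross(y,z)
    return R.from_matrix(np.column_stack([x,y,z]))
E
python3 - <<'E'
from h import *
t=cv2.imread('pics/a_top.png')[:,:,::-1]; s=cv2.imread('pics/a_scene.png')[:,:,::-1]
crop(t,200,90,350,250,4,'b_top.png'); crop(s,140,160,340,310,4,'b_scene.png')
crop(t,100,180,240,290,5,'c_top.png')
E
```

```text
(no output)
```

View pics/b_top.png

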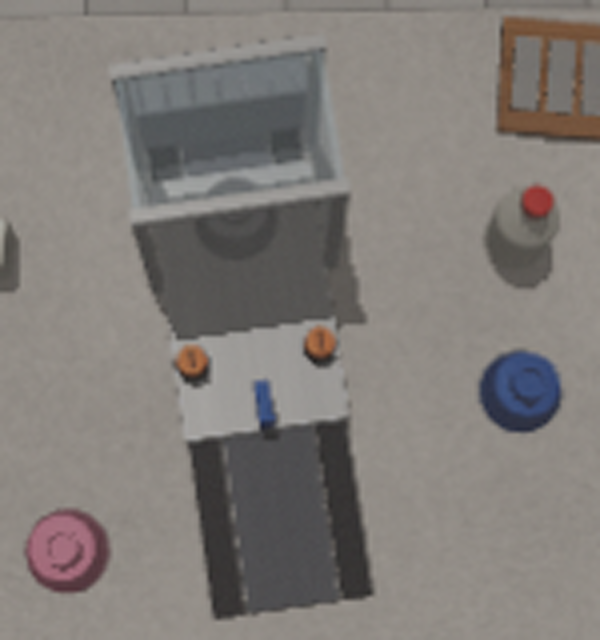

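View pics/b_scene.png

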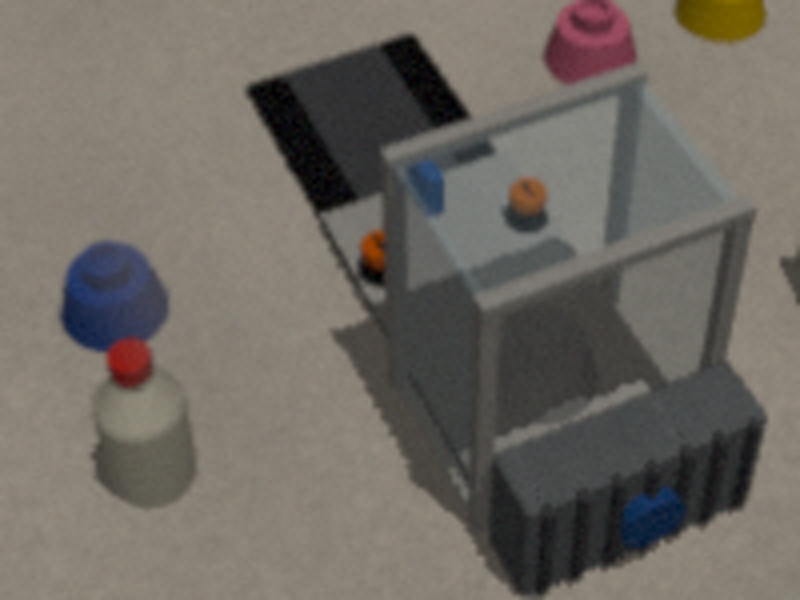

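View pics/c_top.png

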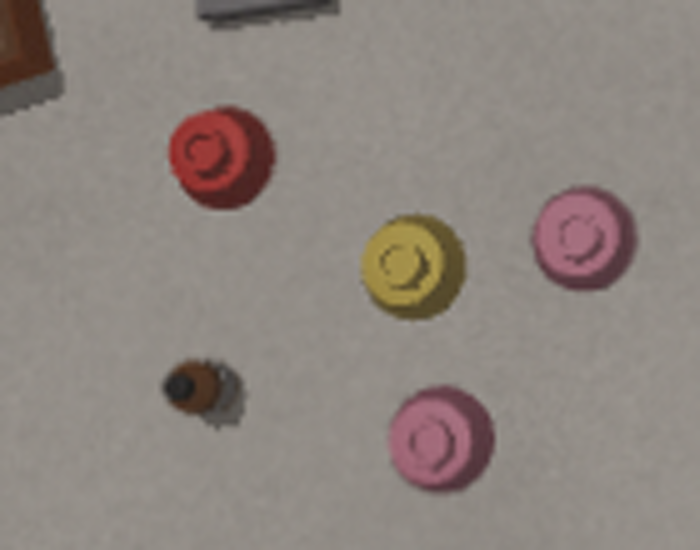

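```bash
cat >> h.py <<'E'
def up(XY,x0,y0,s): return np.array([x0+(XY[0]+.5)/s-.5,y0+(XY[1]+.5)/s-.5])
E
python3 - <<'E'
from h import *
from scipy.optimize import least_squares
mt=robot.camera_model('top'); ms=robot.camera_model('scene')
T=lambda a:up(a,200,90,4); S=lambda a:up(a,140,160,4)
obs=[(mt,T((193,358)),(-.135,.06,.05)),(mt,T((321,340)),(-.135,-.06,.05)),
 (mt,T((130,219)),(-.055,.09,.231)),(mt,T((347,192)),(-.055,-.09,.231)),
 (mt,T((110,70)),(.08,.09,.231)),(mt,T((326,40)),(.08,-.09,.231)),(mt,T((262,386)),(-.185,0,.061)),
 (ms,S((527,191)),(-.135,.06,.05)),]
def P(q,l): c,s=np.cos(q[2]),np.sin(q[2]); return np.array([q[0]+c*l[0]-s*l[1],q[1]+s*l[0]+c*l[1],l[2]])
idx=[0,1,6,7]
f=lambda q,I=idx:np.concatenate([proj(obs[i][0],P(q,obs[i][2]))[0]-obs[i][1] for i in I])
r=least_squares(f,[.7,-.03,.1]); print(r.x,np.round(r.fun,2)); q=r.x
print(np.round(f(q,range(8)).reshape(-1,2),1))
for n,l in [('rl',(-.135,.06,.05)),('rr',(-.135,-.06,.05)),('fin',(-.185,0,.061)),('sp out',(-.155,0,.021))]: print(n,P(q,l).round(4))
C=lambda a:up(a,100,180,5)
for n,uv in [('red',C((206,152))),('yel',C((404,266))),('blue',T((530,385))),('pinkA',C((580,238))),('pinkB',C((430,440)))]:
    print(n,unproj(mt,uv,.057).round(4))
for n,uv in [('oil',C((180,386)))]: print(n,unproj(mt,uv,.085).round(3))
print('wash',unproj(mt,T((537,200)),.13).round(3))
E
```

```text
[0.7820793  0.010392   0.14098522] [-0.19 -0.78  0.01 -1.14  0.73  2.42  0.56  0.36]
[[-0.2 -0.8]
 [ 0.  -1.1]
 [ 0.2 -0.4]
 [ 0.9 -1.9]
 [-0.3 -1.7]
 [-0.6 -2.2]
 [ 0.7  2.4]
 [ 0.6  0.4]]
rl [0.64   0.0508 0.05  ]
rr [ 0.6568 -0.068   0.05  ]
fin [ 0.5989 -0.0156  0.061 ]
sp out [ 0.6286 -0.0114  0.021 ]
red [0.5251 0.4438 0.057 ]
yel [0.4411 0.2941 0.057 ]
blue [ 0.6068 -0.2572  0.057 ]
pinkA [0.4605 0.1666 0.057 ]
pinkB [0.3174 0.2726 0.057 ]
oil [0.355 0.446 0.085]
wash [ 0.759 -0.257  0.13 ]
```

```bash
python3 - <<'E'
from h import *
from scipy.optimize import least_squares
mt=robot.camera_model('top'); ms=robot.camera_model('scene'); mw=robot.camera_model('wrist')
T=lambda a:up(a,200,90,4); S=lambda a:up(a,140,160,4)
obs=[(mt,T((193,358)),(-.135,.06,.05)),(mt,T((321,340)),(-.135,-.06,.05)),
 (mt,T((130,219)),(-.055,.09,.231)),(mt,T((347,192)),(-.055,-.09,.231)),
 (mt,T((110,70)),(.08,.09,.231)),(mt,T((326,40)),(.08,-.09,.231)),
 (ms,S((527,191)),(-.135,.06,.05)),]
def P(q,l): c,s=np.cos(q[2]),np.sin(q[2]); return np.array([q[0]+c*l[0]-s*l[1],q[1]+s*l[0]+c*l[1],l[2]])
f=lambda q,I=range(7):np.concatenate([proj(obs[i][0],P(q,obs[i][2]))[0]-obs[i][1] for i in I])
r=least_squares(f,[.7,-.03,.1]); print(r.x,np.round(r.fun.reshape(-1,2),2)); q=r.x
for n,l in [('rl',(-.135,.06,.05)),('rr',(-.135,-.06,.05)),('fin',(-.185,0,.061)),('sp out',(-.155,0,.021))]: print(n,P(q,l).round(4))
s=robot.read_state()['eef_pos']; print(proj(mw,s), proj(mw,np.array(s)-[0,0,.1]),proj(mw,np.array(s)-[0,0,.2]))
print(delta([.58,-.01,.25],down(np.pi/2+q[2])))
E
```

```text
[0.77759008 0.0099118  0.13172925] [[-0.41  0.31]
 [-0.15  0.24]
 [ 0.12  0.75]
 [ 0.98 -0.28]
 [ 0.03 -0.69]
 [-0.12 -0.77]
 [ 0.35 -0.68]]
rl [0.6359 0.0517 0.05  ]
rr [ 0.6516 -0.0673  0.05  ]
fin [ 0.5942 -0.0144  0.061 ]
sp out [ 0.6239 -0.0104  0.021 ]
[[251.2614919  235.40556407]] [[250.98643466 193.83728152]] [[250.85654962 174.29643602]]
(array([-0.5602, -0.474 , -0.0232]), array([-1.200e-03, -1.000e-04, -4.116e-01]))
```

{"method": "arm_command", "body": {"increments": [[[-0.56, -0.474, -0.023], [0, 0, -0.41]], [[-0.56, -0.474, -0.023], [0, 0, -0.41]], [[-0.56, -0.474, -0.023], [0, 0, -0.41]], [[-0.56, -0.474, -0.023], [0, 0, -0.41]], [[-0.56, -0.474, -0.023], [0, 0, -0.41]], [[-0.56, -0.474, -0.023], [0, 0, -0.41]], [[-0.56, -0.474, -0.023], [0, 0, -0.41]], [[-0.56, -0.474, -0.023], [0, 0, -0.41]], [[-0.56, -0.474, -0.023], [0, 0, -0.41]], [[-0.56, -0.474, -0.023], [0, 0, -0.41]], [[-0.56, -0.474, -0.023], [0, 0, -0.41]], [[-0.56, -0.474, -0.023], [0, 0, -0.41]], [[-0.56, -0.474, -0.023], [0, 0, -0.41]], [[-0.56, -0.474, -0.023], [0, 0, -0.41]], [[-0.56, -0.474, -0.023], [0, 0, -0.41]], [[-0.56, -0.474, -0.023], [0, 0, -0.41]], [[-0.56, -0.474, -0.023], [0, 0, -0.41]], [[-0.56, -0.474, -0.023], [0, 0, -0.41]], [[-0.56, -0.474, -0.023], [0, 0, -0.41]], [[-0.56, -0.474, -0.023], [0, 0, -0.41]]]}}

```text
time_s: 2.15
eef_pos: [0.5795, -0.0087, 0.2499]
orientation: [-0.0, -0.066, 0.998, -0.0]
contact_force: [-0.9, 0.1, -0.0]
width: 0.996
```

```bash
python3 - <<'E'
from h import *
s=robot.read_state();print(s['time_s'],s['eef_pos'],s['joint_positions'].round(3) if hasattr(s['joint_positions'],'round') else s['joint_positions'])
m=robot.camera_model('wrist'); np.save('w1.npy',m,allow_pickle=True)
i=robot.read_camera('wrist'); cv2.imwrite('pics/w1raw.png',i[:,:,::-1]); crop(i,100,60,400,260,2.6,'w1.png')
t=robot.read_camera('top'); cv2.imwrite('pics/d_top.png',t[:,:,::-1])
E
```

```text
2.15 [ 0.57949799 -0.00870497  0.24986366] [-0.295  0.344  0.295  1.672 -0.108  1.141  1.732]
```

View pics/w1.png

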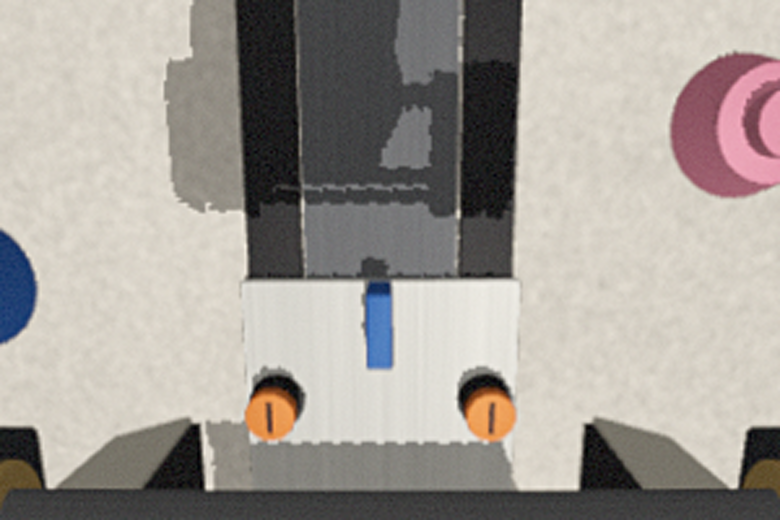

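The wrist view shows both rivet heads clearly, at crop (270,412) and (491,414), and the fin top spanning crop x 366-392, y 293-368. Pink is at right, blue at far left.

```bash
python3 - <<'E'
from h import *
m=np.load('w1.npy',allow_pickle=True).item()
W=lambda a:up(a,100,60,2.6)
rr=unproj(m,W((270,413)),.05); rl=unproj(m,W((491,414)),.05); f=unproj(m,W((379,331)),.061)
print(rl,rr,f, np.linalg.norm(rl-rr)); d=(rl-rr)[:2]; th=np.arctan2(-d[0],d[1]); print('th',th)
mid=(rl+rr)/2; u=np.array([np.cos(th),np.sin(th)])
print('fin off',(f-mid)[:2]@u,'home spigot',mid[:2]+.135*u,'out',mid[:2]-.02*u)
print(delta([rl[0],rl[1],.1],down(np.pi/2+th)))
E
```

```text
[0.63528344 0.05204838 0.05      ] [ 0.65047113 -0.06642901  0.05      ] [ 0.59478771 -0.01395047  0.061     ] 0.11944687979888814
th 0.1274952979447294
fin off -0.04855880603668985 home spigot [0.77678155 0.00997496] out [ 0.62303961 -0.00973332]
(array([-0.0632,  0.0535,  0.1499]), array([-0.0009, -0.0002,  0.0038]))
```

{"method": "arm_command", "body": {"increments": [[[-0.063, 0.053, 0.05], [0, 0, 0.004]], [[-0.063, 0.053, 0.1], [0, 0, 0.004]], [[-0.063, 0.053, 0.14], [0, 0, 0.004]], [[-0.063, 0.053, 0.17], [0, 0, 0.004]], [[-0.063, 0.053, 0.19], [0, 0, 0.004]], [[-0.063, 0.053, 0.205], [0, 0, 0.004]], [[-0.063, 0.053, 0.215], [0, 0, 0.004]], [[-0.063, 0.053, 0.222], [0, 0, 0.004]], [[-0.063, 0.053, 0.222], [0, 0, 0.004]], [[-0.063, 0.053, 0.222], [0, 0, 0.004]]]}}

```text
time_s: 3.25
eef_pos: [0.6359, 0.0514, 0.029]
orientation: [0.001, -0.064, 0.998, -0.0]
contact_force: [-0.7, -0.4, 1.1]
width: 0.999
```

```bash
python3 - <<'E'
from h import *
m=robot.camera_model('wrist'); i=robot.read_camera('wrist'); crop(i,100,60,400,260,2.6,'w2.png')
print(delta([.6355,.052,.027],down(np.pi/2+.1285)))
E
```

```text
(array([0.0004, 0.0006, 0.0021]), array([-0.0008,  0.0017, -0.0013]))
```

View pics/w2.png

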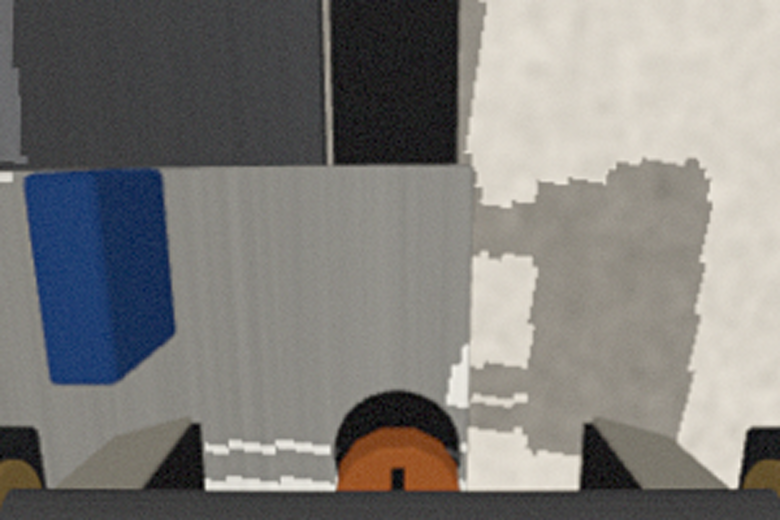

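The rivet head sits centred between the fingers. I'll close and pull.

{"method": "arm_command", "body": {"increments": [[[0, 0, 0.001], [0, 0, 0]], [[0, 0, 0.001], [0, 0, 0]], [[0, 0, 0.001], [0, 0, 0]], [[0, 0, 0.001], [0, 0, 0]], [[0, 0, 0.001], [0, 0, 0]], [[0, 0, 0.001], [0, 0, 0]], [[0, 0, 0.001], [0, 0, 0]], [[0, 0, 0.001], [0, 0, 0]]], "grip": -1}}

```text
time_s: 4.1
eef_pos: [0.636, 0.0514, 0.028]
orientation: [0.001, -0.064, 0.998, -0.0]
contact_force: [0.6, 0.6, 0.8]
width: 0.353
```

{"method": "arm_command", "body": {"increments": [[[0, 0, -0.003], [0, 0, 0]], [[0, 0, -0.007], [0, 0, 0]], [[0, 0, -0.011], [0, 0, 0]], [[0, 0, -0.015], [0, 0, 0]], [[0, 0, -0.017], [0, 0, 0]], [[0, 0, -0.018], [0, 0, 0]], [[0, 0, -0.018], [0, 0, 0]]]}}

```text
time_s: 4.8
eef_pos: [0.6352, 0.0522, 0.0455]
orientation: [0.0, -0.064, 0.998, -0.0]
contact_force: [1.2, 5.4, -9.0]
width: 0.292
```

{"method": "arm_command", "body": {"increments": [[[0, 0, 0], [0, 0, 0]], [[0, 0, 0], [0, 0, 0]], [[0, 0, 0], [0, 0, 0]], [[0, 0, 0], [0, 0, 0]], [[0, 0, -0.03], [0, 0, 0]], [[0, 0, -0.06], [0, 0, 0]], [[0, 0, -0.06], [0, 0, 0]]], "grip": 1}}

```text
time_s: 5.5
eef_pos: [0.638, 0.0519, 0.1098]
orientation: [0.004, -0.064, 0.998, 0.0]
contact_force: [0.6, -0.5, -1.1]
width: 0.856
```

```bash
python3 - <<'E'
from h import *
s=robot.read_camera('scene'); crop(s,140,160,340,310,4,'e_scene.png')
i=robot.read_camera('wrist'); crop(i,100,60,400,260,2.6,'w3.png')
print(delta([.6508,-.0668,.1],down(np.pi/2+.1285)))
E
```

```text
(array([ 0.0002, -0.1198,  0.0063]), array([-0.0001,  0.0023, -0.001 ]))
```

View pics/e_scene.png

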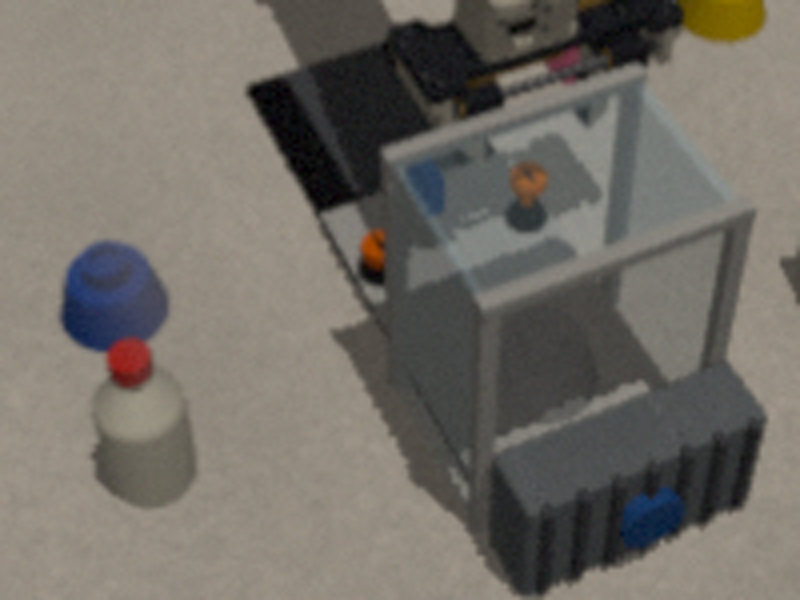

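View pics/w3.png

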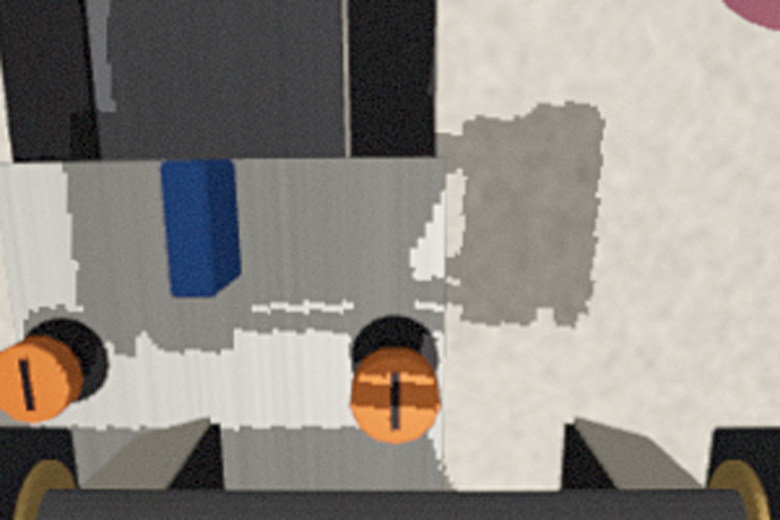

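The left pin head rose in the scene (crop y 191→~178). I'll quantify that, and go to the right pin.

```bash
python3 - <<'E'
from h import *
ms=robot.camera_model('scene'); mw=robot.camera_model('wrist')
for h in (0,.012,.015,.018):
  print(h,((proj(ms,[.6355,.052,.05+h])[0]-[140,160]+.5)*4).round(1),((proj(mw,[.6355,.052,.05+h])[0]-[100,60]+.5)*2.6).round(1))
E
```

```text
0 [529.2 188.3] [394.6 384.9]
0.012 [529.8 177.2] [394.7 397.3]
0.015 [530.  174.3] [394.7 400.6]
0.018 [530.1 171.5] [394.8 404. ]
```

{"method": "arm_command", "body": {"increments": [[[0, -0.04, 0.005], [0, 0, 0]], [[0, -0.08, 0.01], [0, 0, 0]], [[0, -0.12, 0.02], [0, 0.001, 0]], [[0, -0.12, 0.04], [0, 0.001, 0]], [[0, -0.12, 0.06], [0, 0.001, 0]], [[0, -0.12, 0.07], [0, 0.001, 0]], [[0, -0.12, 0.078], [0, 0.001, 0]], [[0, -0.12, 0.079], [0, 0.001, 0]], [[0, -0.12, 0.079], [0, 0.001, 0]]]}}

```text
time_s: 6.5
eef_pos: [0.6514, -0.0667, 0.0276]
orientation: [0.001, -0.064, 0.998, -0.0]
contact_force: [0.6, -0.2, 0.3]
width: 1.003
```

```bash
python3 - <<'E'
from h import *
i=robot.read_camera('wrist'); crop(i,100,60,400,260,2.6,'w4.png')
print(delta([.6508,-.0668,.027],down(np.pi/2+.1285)))
E
```

```text
(array([0.0009, 0.0001, 0.001 ]), array([-0.0004,  0.0022, -0.0005]))
```

View pics/w4.png

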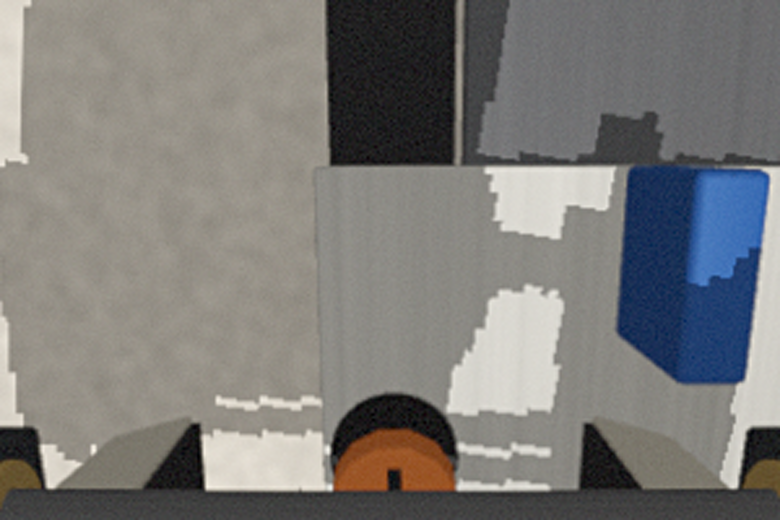

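{"method": "arm_command", "body": {"increments": [[[0, 0, 0.001], [0, 0, 0]], [[0, 0, 0.001], [0, 0, 0]], [[0, 0, 0.001], [0, 0, 0]], [[0, 0, 0.001], [0, 0, 0]], [[0, 0, 0.001], [0, 0, 0]], [[0, 0, 0.001], [0, 0, 0]], [[0, 0, 0.001], [0, 0, 0]], [[0, 0, 0.001], [0, 0, 0]], [[0, 0, 0.001], [0, 0, 0]], [[0, 0, 0.001], [0, 0, 0]], [[0, 0, 0.001], [0, 0, 0]]], "grip": -1}}

```text
time_s: 7.65
eef_pos: [0.6516, -0.0663, 0.027]
orientation: [0.001, -0.064, 0.998, 0.0]
contact_force: [-1.2, 1.5, 1.4]
width: 0.294
```

{"method": "arm_command", "body": {"increments": [[[0, 0, -0.003], [0, 0, 0]], [[0, 0, -0.007], [0, 0, 0]], [[0, 0, -0.011], [0, 0, 0]], [[0, 0, -0.015], [0, 0, 0]], [[0, 0, -0.017], [0, 0, 0]], [[0, 0, -0.0175], [0, 0, 0]], [[0, 0, -0.0175], [0, 0, 0]]]}}

```text
time_s: 8.35
eef_pos: [0.6516, -0.0663, 0.0447]
orientation: [0.001, -0.064, 0.998, 0.0]
contact_force: [-1.0, 1.8, -1.3]
width: 0.296
```

{"method": "arm_command", "body": {"increments": [[[0, 0, 0], [0, 0, 0]], [[0, 0, 0], [0, 0, 0]], [[0, 0, 0], [0, 0, 0]], [[0, 0, 0], [0, 0, 0]], [[0, 0, -0.03], [0, 0, 0]], [[0, 0, -0.07], [0, 0, 0]], [[0, 0, -0.1], [0, 0, 0]], [[0.06, 0.06, -0.1], [0, 0, 0]], [[0.06, 0.06, -0.1], [0, 0, 0]], [[0.06, 0.06, -0.1], [0, 0, 0]]], "grip": 1}}

```text
time_s: 9.35
eef_pos: [0.5806, -0.0107, 0.1447]
orientation: [-0.0, -0.066, 0.998, 0.001]
contact_force: [0.5, -0.5, -0.5]
width: 0.999
```

```bash
python3 - <<'E'
from h import *
m=robot.camera_model('wrist');i=robot.read_camera('wrist'); crop(i,100,60,400,260,2.6,'w5.png')
print(robot.read_state()['eef_pos'],delta([.5945,-.0142,.1],down(np.pi/2+.1285)))
for P in ([.6355,.052,.05],[.6508,-.0668,.05]):
  for h in (0,.012,.015,.018):
    print(h,((proj(m,np.array(P)+[0,0,h])[0]-[100,60]+.5)*2.6).round(1))
E
```

```text
[ 0.5827045  -0.0125957   0.14494622] (array([-0.0114, -0.0032,  0.045 ]), array([0.0014, 0.0019, 0.0026]))
0 [531.4 505.5]
0.012 [537.5 520.4]
0.015 [539.1 524.3]
0.018 [540.7 528.3]
0 [229.9 504.7]
0.012 [223.1 519.5]
0.015 [221.4 523.5]
0.018 [219.5 527.5]
```

View pics/w5.png

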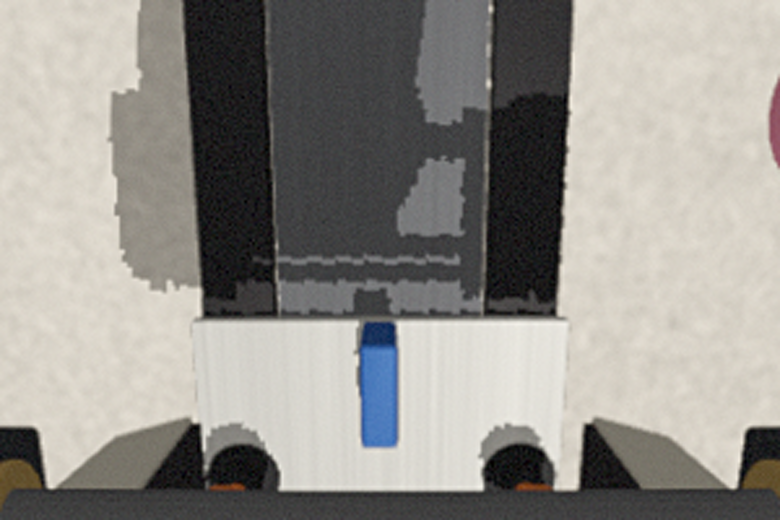

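{"method": "arm_command", "body": {"increments": [[[-0.011, -0.003, 0.04], [0, 0.002, 0]], [[-0.011, -0.003, 0.07], [0, 0.002, 0]], [[-0.011, -0.003, 0.09], [0, 0.002, 0]], [[-0.011, -0.003, 0.1], [0, 0.002, 0]], [[-0.011, -0.003, 0.108], [0, 0.002, 0]], [[-0.011, -0.003, 0.108], [0, 0.002, 0]], [[-0.011, -0.003, 0.108], [0, 0.002, 0]]]}}

```text
time_s: 10.1
eef_pos: [0.5949, -0.0142, 0.0377]
orientation: [0.0, -0.065, 0.998, 0.001]
contact_force: [0.5, -0.1, 0.0]
width: 1.001
```

{"method": "arm_command", "body": {"increments": [[[0, 0, 0], [0, 0, 0]], [[0, 0, 0], [0, 0, 0]], [[0, 0, 0], [0, 0, 0]], [[0, 0, 0], [0, 0, 0]], [[0, 0, 0], [0, 0, 0]], [[0, 0, 0], [0, 0, 0]], [[0, 0, 0], [0, 0, 0]], [[0, 0, 0], [0, 0, 0]], [[0, 0, 0], [0, 0, 0]], [[0, 0, 0], [0, 0, 0]], [[0, 0, 0], [0, 0, 0]]], "grip": -1}}

```text
time_s: 11.2
eef_pos: [0.5948, -0.0133, 0.0377]
orientation: [0.0, -0.066, 0.998, 0.001]
contact_force: [-0.6, 2.8, 0.1]
width: 0.15
```

{"method": "arm_command", "body": {"increments": [[[0.01, 0, 0], [0, 0, 0]], [[0.02, 0, 0], [0, 0, 0]], [[0.03, 0, 0], [0, 0, 0]], [[0.04, 0, 0], [0, 0, 0]], [[0.04, 0, 0], [0, 0, 0]]]}}

```text
time_s: 11.7
eef_pos: [0.5526, -0.019, 0.0377]
orientation: [-0.001, -0.065, 0.998, 0.001]
contact_force: [-3.1, -0.5, 0.7]
width: 0.148
```

{"method": "arm_command", "body": {"increments": [[[0.015, 0, 0], [0, 0, 0]], [[0.035, 0, 0], [0, 0, 0]], [[0.055, 0, 0], [0, 0, 0]], [[0.075, 0, 0], [0, 0, 0]], [[0.09, 0, 0], [0, 0, 0]], [[0.1, 0, 0], [0, 0, 0]], [[0.107, 0, 0], [0, 0, 0]], [[0.111, 0, 0], [0, 0, 0]], [[0.113, 0, 0], [0, 0, 0]], [[0.115, 0, 0], [0, 0, 0]], [[0.115, 0, 0], [0, 0, 0]]]}}

```text
time_s: 12.8
eef_pos: [0.4415, -0.0341, 0.0378]
orientation: [0.001, -0.066, 0.998, 0.001]
contact_force: [11.8, -2.0, -26.0]
width: 0.15
```

```bash
python3 - <<'E'
from h import *
e=np.array(robot.read_state()['eef_pos']);print(e,np.linalg.norm(e[:2]-[.5948,-.0133]),robot.read_state()['contact_force'])
E
```

```text
[ 0.44154427 -0.03408631  0.03778177] 0.15465895001893104 [ 11.80535436  -1.98849051 -25.96847368]
```

{"method": "arm_command", "body": {"increments": [[[0, 0, 0], [0, 0, 0]], [[0, 0, 0], [0, 0, 0]], [[0, 0, 0], [0, 0, 0]], [[0, 0, 0], [0, 0, 0]], [[0, 0, -0.04], [0, 0, 0]], [[0, 0, -0.08], [0, 0, 0]], [[0, 0, -0.13], [0, 0, 0]], [[-0.05, 0, -0.18], [0, 0, 0]], [[-0.09, 0, -0.21], [0, 0, 0]], [[-0.13, 0, -0.23], [0, 0, 0]], [[-0.13, 0, -0.23], [0, 0, 0]], [[-0.13, 0, -0.23], [0, 0, 0]]], "grip": 1}}

```text
time_s: 14.0
eef_pos: [0.5718, -0.0169, 0.2691]
orientation: [0.002, -0.066, 0.998, 0.001]
contact_force: [-0.1, -0.9, -0.7]
width: 0.994
```

```bash
python3 - <<'E'
from h import *
print(robot.read_state()['eef_pos'],robot.read_state()['contact_force'])
m=robot.camera_model('wrist');np.save('w6.npy',m,allow_pickle=True);i=robot.read_camera('wrist'); crop(i,100,60,400,260,2.6,'w6.png')
t=robot.read_camera('top'); cv2.imwrite('pics/f_top.png',t[:,:,::-1])
E
```

```text
[ 0.57178281 -0.01687782  0.26905948] [-0.0622512  -0.86007597 -0.67828448]
```

View pics/w6.png

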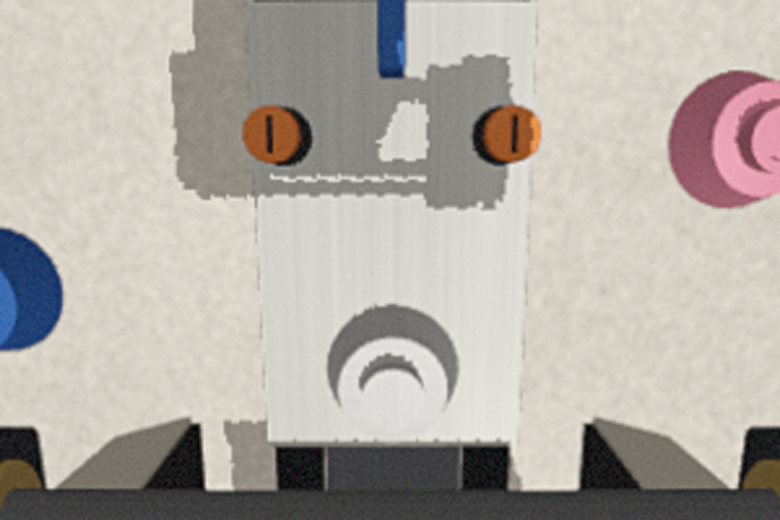

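View pics/f_top.png

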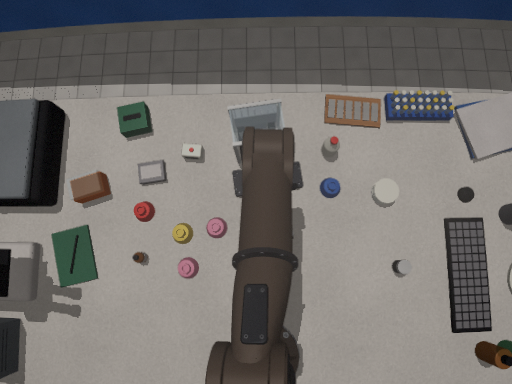

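The carriage is out: the spigot foot circle spans crop x 327-458 (top y 303), its shoulder circle x 338-447 (top y 338), and the rivets sit at (272,135)/(512,134), their heads risen.

```bash
python3 - <<'E'
from h import *
from scipy.optimize import brentq
m=np.load('w6.npy',allow_pickle=True).item()
W=lambda a:up(a,100,60,2.6)
A,B=W((271.5,135)),W((510,134))
z=brentq(lambda z:np.linalg.norm(unproj(m,A,z)-unproj(m,B,z))-.12,.02,.12)
for z in (.05,.065,.068,z):
  a,b=unproj(m,A,z),unproj(m,B,z); d=(b-a)[:2]; th=np.arctan2(-d[0],d[1]); mid=(a+b)[:2]/2
  print(z,np.linalg.norm(a-b),th,'spigot',mid+.135*np.array([np.cos(.131),np.sin(.131)]))
print('foot',unproj(m,W((392.5,368)),.021),'shoulder',unproj(m,W((392.5,392)),.061))
def rim(c,r,z):
  t=np.linspace(0,2*np.pi,73); p=(proj(m,np.c_[c[0]+r*np.cos(t),c[1]+r*np.sin(t),z+0*t])-[100,60]+.5)*2.6
  return 'x %.0f-%.0f y %.0f-%.0f'%(p[:,0].min(),p[:,0].max(),p[:,1].min(),p[:,1].max())
for c in [(.622,-.01),(.624,-.0105)]: print(c,rim(c,.04,.021),rim(c,.03,.061),rim(c,.017,.077))
mt=robot.camera_model('top')
E
```

```text
0.05 0.12265852980671292 0.13619377329223042 spigot [ 0.62528286 -0.0108911 ]
0.065 0.11777376570314416 0.13619377329223037 spigot [ 0.62567638 -0.01084023]
0.068 0.1167968128824304 0.13619377329223062 spigot [ 0.62575509 -0.01083005]
0.05816374061370937 0.12 0.13619377329223092 spigot [ 0.62549703 -0.01086341]
foot [ 0.62453138 -0.00981153  0.021     ] shoulder [ 0.62600787 -0.00971484  0.061     ]
(0.622, -0.01) x 327-460 y 299-427 x 339-448 y 332-437 x 361-426 y 364-425
(0.624, -0.0105) x 325-458 y 302-429 x 337-447 y 336-440 x 360-424 y 368-429
```

```bash
python3 - <<'E'
from h import *
m=np.load('w6.npy',allow_pickle=True).item()
i=cv2.imread('pics/w6.png')
c=i[60:220,200:560]; cv2.imwrite('pics/w6z.png',cv2.resize(c,None,fx=2.2,fy=2.2,interpolation=cv2.INTER_CUBIC))
sp=np.array([.6248,-.0102]);th=.132;u=np.array([np.cos(th),np.sin(th)]);v=np.array([-u[1],u[0]])
for s in (1,-1):
  p=sp-.135*u+s*.06*v
  for h in (0,.01,.012,.015,.018):
    t=np.linspace(0,2*np.pi,73); P=np.c_[p[0]+.014*np.cos(t),p[1]+.014*np.sin(t),.05+h+0*t]
    q=(proj(m,P)-[100,60]+.5)*2.6; q=(q-[200,60])*2.2; print(s,h,q.min(0).round(),q.max(0).round())
E
```

```text
1 0 [620. 101.] [740. 225.]
1 0.01 [626.  98.] [749. 225.]
1 0.012 [627.  97.] [750. 225.]
1 0.015 [629.  96.] [753. 225.]
1 0.018 [630.  95.] [756. 226.]
-1 0 [107. 101.] [226. 225.]
-1 0.01 [98. 98.] [221. 225.]
-1 0.012 [96. 97.] [220. 225.]
-1 0.015 [94. 96.] [218. 225.]
-1 0.018 [91. 95.] [217. 226.]
```

View pics/w6z.png

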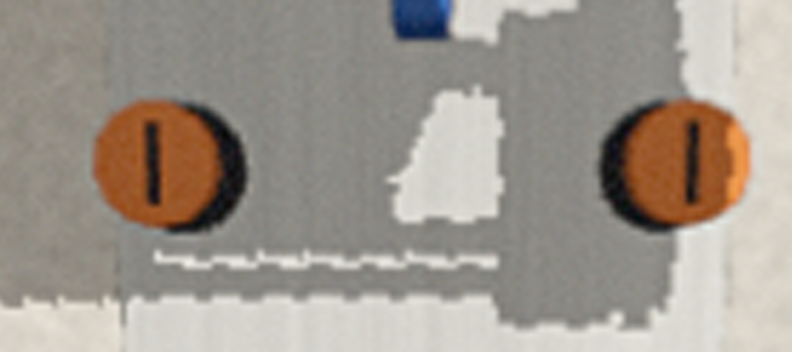

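```bash
python3 - <<'E'
from h import *
t=cv2.imread('pics/f_top.png')[:,:,::-1]; crop(t,100,170,240,290,5,'f1.png'); crop(t,300,120,400,210,6,'f2.png')
print(delta([.607,-.257,.2],down(np.pi/2+.13)))
E
```

```text
(array([-0.0067, -0.2424,  0.067 ]), array([0.0013, 0.0008, 0.001 ]))
```

{"method": "arm_command", "body": {"increments": [[[-0.002, -0.05, 0.01], [0, 0, 0]], [[-0.003, -0.1, 0.02], [0, 0, 0]], [[-0.003, -0.15, 0.04], [0, 0, 0]], [[-0.003, -0.19, 0.06], [0, 0, 0]], [[-0.004, -0.22, 0.069], [0, 0, 0]], [[-0.004, -0.243, 0.069], [0, 0, 0]], [[-0.004, -0.243, 0.069], [0, 0, 0]], [[-0.004, -0.243, 0.069], [0, 0, 0]]]}}

```text
time_s: 14.9
eef_pos: [0.6029, -0.2578, 0.1973]
orientation: [-0.0, -0.065, 0.998, 0.001]
contact_force: [0.0, 0.2, 0.3]
width: 1.0
```

```bash
python3 - <<'E'
from h import *
print(robot.read_state()['eef_pos'])
m=robot.camera_model('wrist');np.save('w7.npy',m,allow_pickle=True);i=robot.read_camera('wrist'); crop(i,100,60,400,260,2.6,'w7.png')
E
```

```text
[ 0.60287191 -0.25783843  0.19729263]
```

View pics/w7.png

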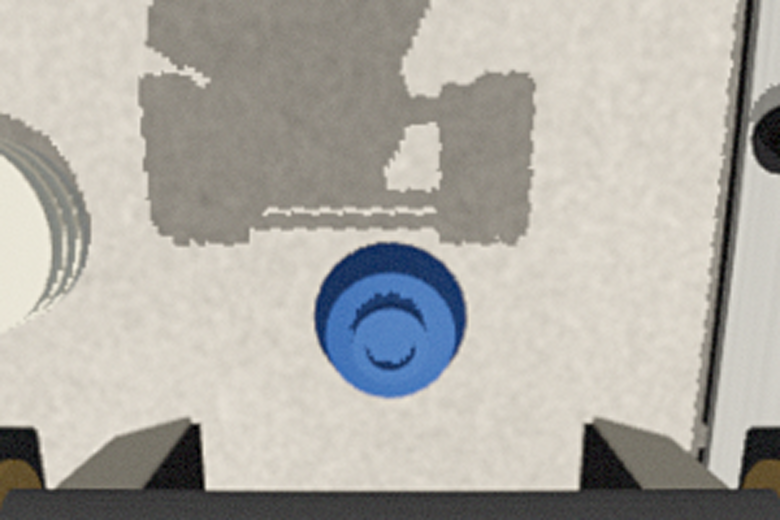

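```bash
cat >> h.py <<'E'
def rims(m,c,levels,x0=100,y0=60,s=2.6):
  t=np.linspace(0,2*np.pi,73)
  for r,z in levels:
    p=(proj(m,np.c_[c[0]+r*np.cos(t),c[1]+r*np.sin(t),z+0*t])-[x0,y0]+.5)*s-.5
    print('z%.3f x %.0f-%.0f y %.0f-%.0f'%(z,p[:,0].min(),p[:,0].max(),p[:,1].min(),p[:,1].max()))
E
python3 - <<'E'
from h import *
m=np.load('w7.npy',allow_pickle=True).item()
W=lambda a:up(a,100,60,2.6)
print(unproj(m,W((390.5,318)),0),unproj(m,W((391,335)),.04))
rims(m,(.604,-.258),[(.04,0),(.03,.04),(.017,.057)])
E
```

```text
[ 0.6124376  -0.25738471  0.        ] [ 0.61146173 -0.25733618  0.04      ]
z0.000 x 313-469 y 223-376
z0.040 x 326-457 y 254-381
z0.057 x 353-431 y 289-365
```

```bash
python3 - <<'E'
from h import *
print(delta([.612,-.2573,.044],down(np.pi/2+.13)))
E
```

```text
(array([-0.0084, -0.0021,  0.1536]), array([ 0.0028, -0.0001,  0.0011]))
```

{"method": "arm_command", "body": {"increments": [[[-0.0085, -0.002, 0.04], [0.002, 0, 0]], [[-0.0085, -0.002, 0.08], [0.002, 0, 0]], [[-0.0085, -0.002, 0.11], [0.002, 0, 0]], [[-0.0085, -0.002, 0.13], [0.002, 0, 0]], [[-0.0085, -0.002, 0.143], [0.002, 0, 0]], [[-0.0085, -0.002, 0.15], [0.002, 0, 0]], [[-0.0085, -0.002, 0.153], [0.002, 0, 0]], [[-0.0085, -0.002, 0.154], [0.002, 0, 0]], [[-0.0085, -0.002, 0.154], [0.002, 0, 0]]]}}

```text
time_s: 15.85
eef_pos: [0.6126, -0.2574, 0.0445]
orientation: [0.001, -0.066, 0.998, 0.0]
contact_force: [0.9, 0.8, 0.1]
width: 1.003
```

```bash
python3 - <<'E'
from h import *
m=robot.camera_model('wrist');i=robot.read_camera('wrist'); crop(i,100,60,400,260,2.6,'w8.png')
rims(m,(.612,-.2573),[(.04,0),(.03,.04),(.017,.057)])
E
```

```text
z0.000 x 263-526 y 264-514
z0.040 x 275-516 y 331-554
z0.057 x 320-471 y 407-545
```

View pics/w8.png

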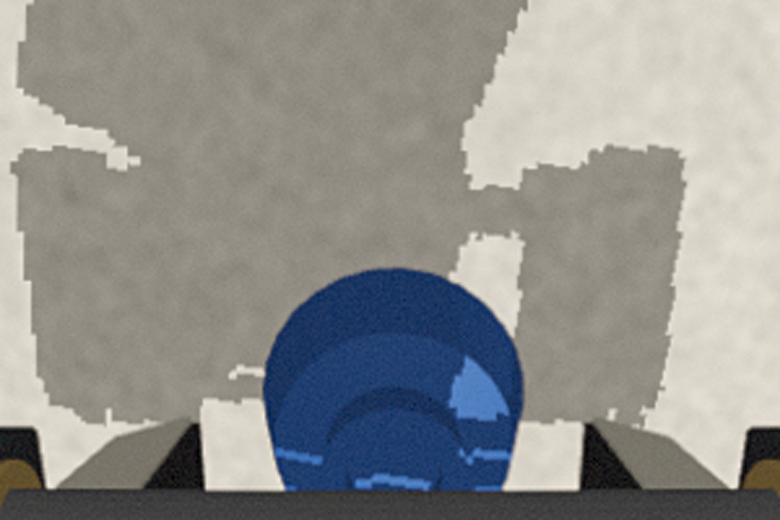

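The blue sleeve is centred between the fingers (rim x 263-524, as predicted). I'll grip and lift.

{"method": "arm_command", "body": {"increments": [[[0, 0, 0.001], [0, 0, 0]], [[0, 0, 0.001], [0, 0, 0]], [[0, 0, 0.001], [0, 0, 0]], [[0, 0, 0.001], [0, 0, 0]], [[0, 0, 0.001], [0, 0, 0]], [[0, 0, 0.001], [0, 0, 0]], [[0, 0, 0.001], [0, 0, 0]], [[0, 0, 0.001], [0, 0, 0]], [[0, 0, 0.001], [0, 0, 0]], [[0, 0, 0.001], [0, 0, 0]], [[0, 0, 0.001], [0, 0, 0]]], "grip": -1}}

```text
time_s: 17.0
eef_pos: [0.6126, -0.2574, 0.0435]
orientation: [0.001, -0.066, 0.998, 0.0]
contact_force: [-0.5, 0.3, 0.0]
width: 0.363
```

{"method": "arm_command", "body": {"increments": [[[0, 0, -0.02], [0, 0, 0]], [[0, 0, -0.05], [0, 0, 0]], [[0, 0, -0.08], [0, 0, 0]], [[0, 0, -0.11], [0, 0, 0]], [[0, 0, -0.12], [0, 0, 0]], [[0, 0, -0.12], [0, 0, 0]]]}}

```text
time_s: 17.6
eef_pos: [0.6133, -0.2578, 0.1649]
orientation: [0.002, -0.066, 0.998, -0.0]
contact_force: [0.2, 0.2, -1.7]
width: 0.365
```

```bash
python3 - <<'E'
from h import *
m=robot.camera_model('wrist');i=robot.read_camera('wrist'); crop(i,100,60,400,260,2.6,'w9.png')
s=robot.read_state(); e=s['eef_pos']; print(e,s['width'],s['contact_force'])
rims(m,e,[(.04,e[2]-.0435),(.03,e[2]-.0035)])
print(delta([.6248,-.0102,.165],down(np.pi/2+.13)))
E
```

```text
[ 0.61247806 -0.25730988  0.16320943] 0.3592878218698085 [ 0.304681   -0.07049712 -1.28880892]
z0.120 x 265-528 y 263-512
z0.160 x 277-517 y 330-553
(array([-0.0446,  0.2434, -0.0017]), array([0.0003, 0.0015, 0.0013]))
```

View pics/w9.png

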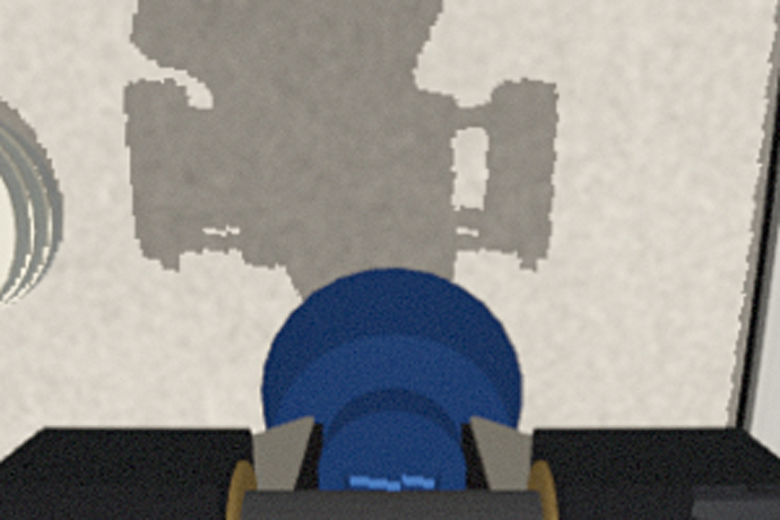

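{"method": "arm_command", "body": {"increments": [[[-0.01, 0.04, -0.002], [0, 0.001, 0]], [[-0.02, 0.09, -0.002], [0, 0.001, 0]], [[-0.03, 0.14, -0.002], [0, 0.001, 0]], [[-0.04, 0.19, -0.002], [0, 0.001, 0]], [[-0.0445, 0.22, -0.002], [0, 0.001, 0.001]], [[-0.0445, 0.235, -0.002], [0, 0.001, 0.001]], [[-0.0445, 0.242, -0.002], [0, 0.001, 0.001]], [[-0.0445, 0.2435, -0.002], [0, 0.001, 0.001]], [[-0.0445, 0.2435, -0.002], [0, 0.001, 0.001]], [[-0.0445, 0.2435, -0.002], [0, 0.001, 0.001]]]}}

```text
time_s: 18.65
eef_pos: [0.6247, -0.0124, 0.1653]
orientation: [0.0, -0.064, 0.998, -0.0]
contact_force: [0.4, 0.1, -0.6]
width: 0.365
```

```bash
python3 - <<'E'
from h import *
m=robot.camera_model('wrist');i=robot.read_camera('wrist'); crop(i,100,60,400,260,2.6,'w10.png')
s=robot.read_state(); e=s['eef_pos']; print(e,s['width'],s['contact_force'])
print(delta([.6248,-.0102,.098],down(np.pi/2+.13)))
E
```

```text
[ 0.62470521 -0.01214788  0.16534005] 0.35882113084850037 [ 0.12639748 -0.18080022 -0.68530714]
(array([-0.0003,  0.002 ,  0.0673]), array([-0.0005,  0.0005, -0.0024]))
```

View pics/w10.png

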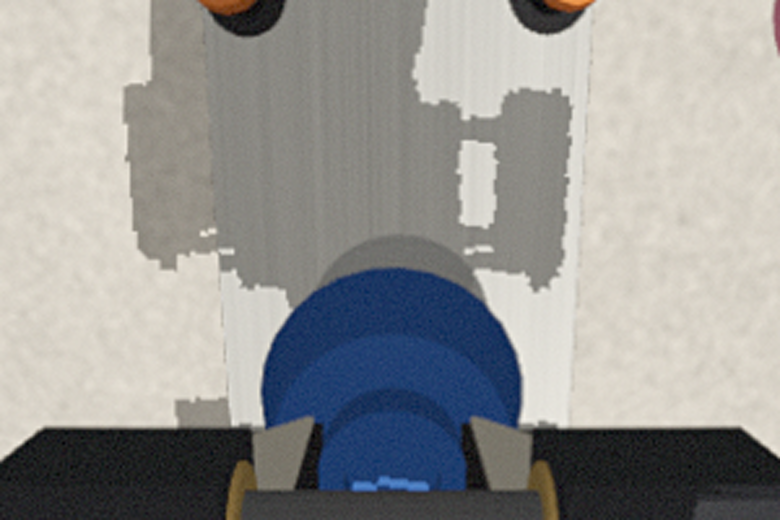

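```bash
python3 - <<'E'
from h import *
m=robot.camera_model('wrist')
for c in [(.6248,-.0102),(.6248,-.0085)]: rims(m,c,[(.04,.021)])
T=np.array(m['cam_to_world']);s=robot.read_state();e=np.array(s['eef_pos']); print(T[:3,3]-e, T[:3,0])
print((proj(m,e)-[100,60]+.5)*2.6)
E
```

```text
z0.021 x 307-489 y 232-409
z0.021 x 311-492 y 233-410
[-0.06982182 -0.00972258  0.15793294] [-1.27326290e-01  9.91860880e-01 -9.85578384e-05]
[[395.25914561 458.46818655]]
```

{"method": "arm_command", "body": {"increments": [[[-0.001, 0.004, 0], [0, 0, 0]], [[-0.001, 0.004, 0.02], [0, 0, 0]], [[-0.001, 0.004, 0.04], [0, 0, 0]], [[-0.001, 0.004, 0.055], [0, 0, 0]], [[-0.001, 0.004, 0.062], [0, 0, 0]], [[-0.001, 0.004, 0.067], [0, 0, 0]], [[-0.001, 0.004, 0.069], [0, 0, 0]], [[-0.001, 0.004, 0.069], [0, 0, 0]], [[-0.001, 0.004, 0.069], [0, 0, 0]]]}}

```text
time_s: 19.6
eef_pos: [0.6256, -0.0081, 0.0969]
orientation: [0.001, -0.064, 0.998, -0.0]
contact_force: [0.6, 0.9, 1.1]
width: 0.361
```

{"method": "arm_command", "body": {"increments": [[[0, 0, 0.001], [0, 0, 0]], [[0, 0, 0.002], [0, 0, 0]], [[0, 0, 0.002], [0, 0, 0]]]}}

```text
time_s: 19.9
eef_pos: [0.6258, -0.0083, 0.0951]
orientation: [0.001, -0.064, 0.998, -0.0]
contact_force: [0.5, 0.2, 0.3]
width: 0.36
```

{"method": "arm_command", "body": {"increments": [[[0, 0, 0.001], [0, 0, 0]], [[0, 0, 0.0015], [0, 0, 0]], [[0, 0, 0.0015], [0, 0, 0]]]}}

```text
time_s: 20.2
eef_pos: [0.6257, -0.0085, 0.0935]
orientation: [0.001, -0.064, 0.998, -0.0]
contact_force: [-0.1, -1.4, 0.3]
width: 0.362
```

{"method": "arm_command", "body": {"increments": [[[0, 0, 0.001], [0, 0, 0]], [[0, 0, 0.001], [0, 0, 0]]]}}

```text
time_s: 20.4
eef_pos: [0.6257, -0.0087, 0.0924]
orientation: [0.001, -0.064, 0.998, -0.001]
contact_force: [-0.6, -1.1, 0.5]
width: 0.359
```

```bash
python3 - <<'E'
from h import *
m=robot.camera_model('wrist');i=robot.read_camera('wrist'); crop(i,100,60,400,260,2.6,'w11.png')
E
```

```text
(no output)
```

View pics/w11.png

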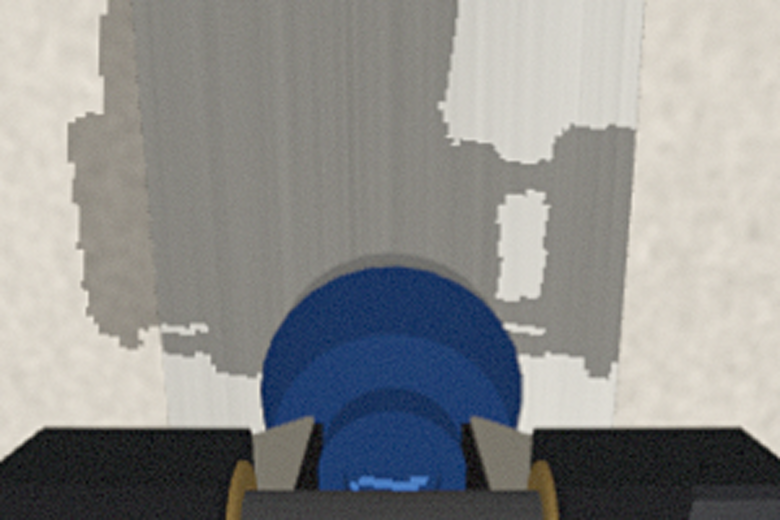

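{"method": "arm_command", "body": {"increments": [[[0, 0, 0.001], [0, 0, 0]], [[0, 0, 0.001], [0, 0, 0]]]}}

```text
time_s: 20.65
eef_pos: [0.6257, -0.009, 0.0915]
orientation: [0.001, -0.064, 0.998, -0.001]
contact_force: [-0.2, -1.6, 1.4]
width: 0.361
```

{"method": "arm_command", "body": {"increments": [[[0, 0, 0.001], [0, 0, 0]], [[0, 0, 0.001], [0, 0, 0]]]}}

```text
time_s: 20.85
eef_pos: [0.6261, -0.0089, 0.0911]
orientation: [0.001, -0.063, 0.998, -0.001]
contact_force: [-0.5, -1.0, 5.8]
width: 0.358
```

Contact felt at the expected seating height (rim ≈26 mm above the foot). I'll release.

{"method": "arm_command", "body": {"increments": [[[0, 0, -0.001], [0, 0, 0]], [[0, 0, -0.001], [0, 0, 0]], [[0, 0, -0.001], [0, 0, 0]], [[0, 0, -0.001], [0, 0, 0]], [[0, 0, -0.001], [0, 0, 0]], [[0, 0, -0.001], [0, 0, 0]], [[0, 0, -0.02], [0, 0, 0]], [[0, 0, -0.05], [0, 0, 0]], [[0, 0, -0.09], [0, 0, 0]], [[0.03, 0, -0.13], [0, 0, 0]], [[0.03, 0, -0.15], [0, 0, 0]], [[0.03, 0, -0.15], [0, 0, 0]]], "grip": 1}}

```text
time_s: 22.05
eef_pos: [0.5973, -0.0129, 0.2447]
orientation: [0.004, -0.063, 0.998, -0.0]
contact_force: [0.8, 0.8, -1.2]
width: 0.999
```

```bash
python3 - <<'E'
from h import *
m=robot.camera_model('wrist');i=robot.read_camera('wrist'); crop(i,100,60,400,260,2.6,'w12.png')
t=robot.read_camera('top'); cv2.imwrite('pics/g_top.png',t[:,:,::-1]); crop(t,100,170,240,290,5,'g1.png')
print(robot.read_state()['eef_pos'])
rims(m,(.626,-.009),[(.04,.021),(.04,.0465),(.03,.0865),(.017,.1035)])
print(delta([.445,.295,.2],down(np.pi/2+.13)))
E
```

```text
[ 0.5960216  -0.01239261  0.24097099]
z0.021 x 322-465 y 267-405
z0.046 x 318-470 y 275-421
z0.086 x 330-458 y 311-433
z0.103 x 356-432 y 348-420
(array([0.1109, 0.3241, 0.0403]), array([-0.0011,  0.0032, -0.0028]))
```

View pics/w12.png

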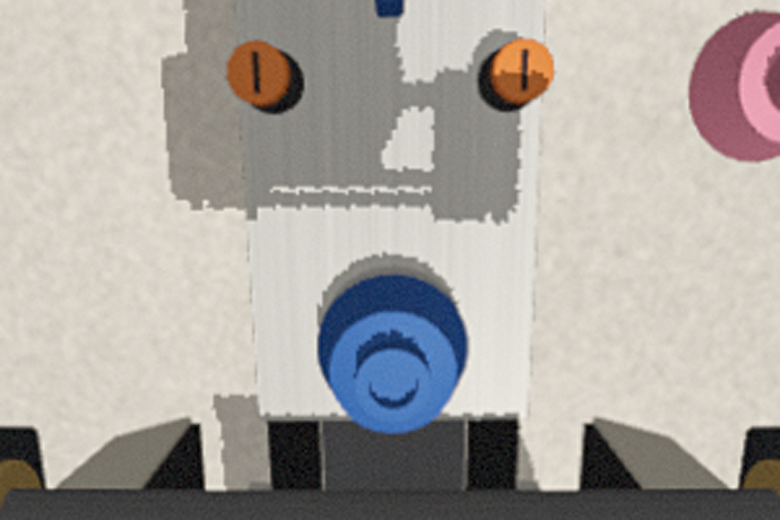

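View pics/g1.png

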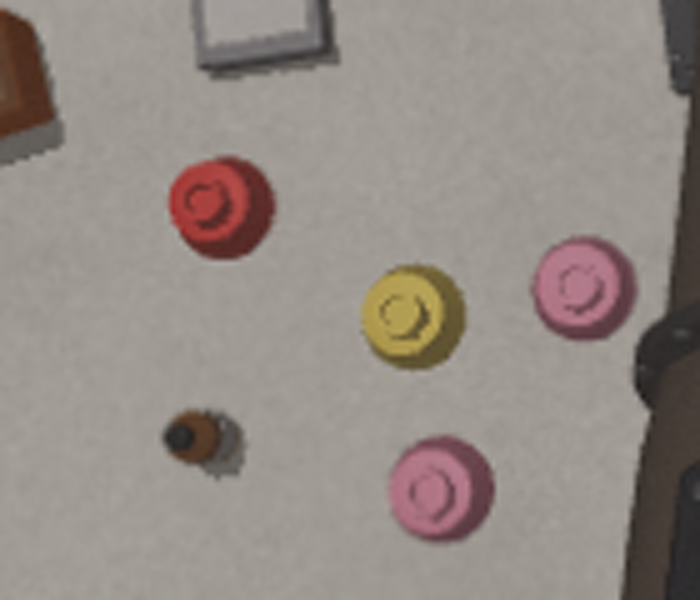

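Blue is seated (rim x 318-468, y from 275, matching the prediction for upright seating). Yellow and red are unmoved. Next is yellow.

{"method": "arm_command", "body": {"increments": [[[0.015, 0.045, 0], [0, 0.002, -0.002]], [[0.03, 0.09, 0], [0, 0.002, -0.002]], [[0.045, 0.135, 0], [0, 0.002, -0.002]], [[0.06, 0.18, 0.01], [0, 0.002, -0.002]], [[0.08, 0.22, 0.02], [0, 0.002, -0.002]], [[0.09, 0.26, 0.03], [0, 0.002, -0.002]], [[0.1, 0.295, 0.04], [0, 0.002, -0.002]], [[0.11, 0.315, 0.04], [0, 0.002, -0.002]], [[0.111, 0.324, 0.04], [0, 0.002, -0.002]], [[0.111, 0.324, 0.04], [0, 0.002, -0.002]], [[0.111, 0.324, 0.04], [0, 0.002, -0.002]]]}}

```text
time_s: 23.25
eef_pos: [0.4459, 0.2935, 0.1999]
orientation: [0.001, -0.064, 0.998, -0.001]
contact_force: [0.1, -1.2, 0.3]
width: 1.004
```

```bash
python3 - <<'E'
from h import *
print(robot.read_state()['eef_pos'])
m=robot.camera_model('wrist');np.save('w13.npy',m,allow_pickle=True);i=robot.read_camera('wrist'); crop(i,100,60,400,260,2.6,'w13.png')
rims(m,(.445,.295),[(.04,0),(.03,.04),(.017,.057)])
print(delta([.445,.295,.0435],down(np.pi/2+.13)))
E
```

```text
[0.44588148 0.29347599 0.19991226]
z0.000 x 319-474 y 219-371
z0.040 x 332-462 y 248-376
z0.057 x 359-436 y 284-359
(array([0.001 , 0.0022, 0.1566]), array([-0.002 ,  0.0013, -0.0031]))
```

View pics/w13.png

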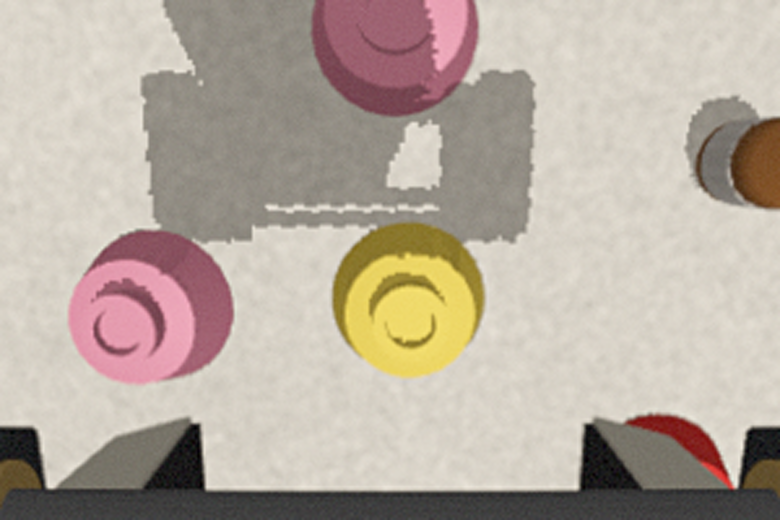

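{"method": "arm_command", "body": {"increments": [[[0, 0.008, 0.03], [-0.002, 0.001, -0.003]], [[0, 0.008, 0.07], [-0.002, 0.001, -0.003]], [[0, 0.008, 0.11], [-0.002, 0.001, -0.003]], [[0, 0.008, 0.135], [-0.002, 0.001, -0.003]], [[0, 0.008, 0.147], [-0.002, 0.001, -0.003]], [[0, 0.008, 0.153], [-0.002, 0.001, -0.003]], [[0, 0.008, 0.156], [-0.002, 0.001, -0.003]], [[0, 0.008, 0.1565], [-0.002, 0.001, -0.003]], [[0, 0.008, 0.1565], [-0.002, 0.001, -0.003]]]}}

```text
time_s: 24.2
eef_pos: [0.4459, 0.3013, 0.0446]
orientation: [0.001, -0.065, 0.998, 0.001]
contact_force: [0.4, -0.1, 0.4]
width: 0.998
```

```bash
python3 - <<'E'
from h import *
m=robot.camera_model('wrist');i=robot.read_camera('wrist'); crop(i,100,60,400,260,2.6,'w14.png');print(robot.read_state()['eef_pos'])
E
```

```text
[0.4458337  0.30131762 0.04455613]
```

View pics/w14.png

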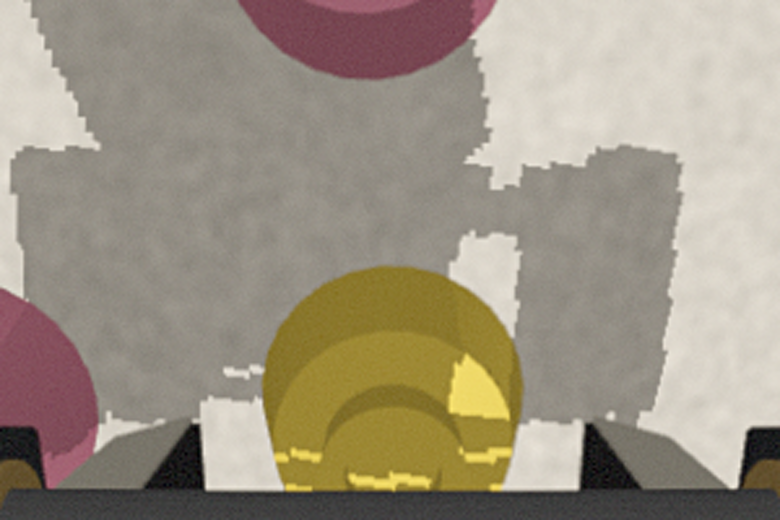

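Yellow is centred exactly as blue was. I'll grip and lift.

{"method": "arm_command", "body": {"increments": [[[0, 0, 0.001], [0, 0, 0]], [[0, 0, 0.001], [0, 0, 0]], [[0, 0, 0.001], [0, 0, 0]], [[0, 0, 0.001], [0, 0, 0]], [[0, 0, 0.001], [0, 0, 0]], [[0, 0, 0.001], [0, 0, 0]], [[0, 0, 0.001], [0, 0, 0]], [[0, 0, 0.001], [0, 0, 0]], [[0, 0, 0.001], [0, 0, 0]], [[0, 0, 0.001], [0, 0, 0]], [[0, 0, 0.001], [0, 0, 0]]], "grip": -1}}

```text
time_s: 25.35
eef_pos: [0.4458, 0.3013, 0.0435]
orientation: [0.001, -0.065, 0.998, 0.001]
contact_force: [0.6, 0.2, -0.0]
width: 0.361
```

{"method": "arm_command", "body": {"increments": [[[0, 0, -0.02], [0, 0, 0]], [[0, 0, -0.05], [0, 0, 0]], [[0, 0, -0.08], [0, 0, 0]], [[0, 0, -0.11], [0, 0, 0]], [[0, 0, -0.14], [0, 0, 0]], [[0, 0, -0.155], [0, 0, 0]], [[0, 0, -0.155], [0, 0, 0]]]}}

```text
time_s: 26.05
eef_pos: [0.4466, 0.3019, 0.2006]
orientation: [0.002, -0.065, 0.998, 0.002]
contact_force: [1.0, 0.9, -1.5]
width: 0.358
```

```bash
python3 - <<'E'
from h import *
i=robot.read_camera('wrist'); crop(i,100,60,400,260,2.6,'w15.png')
s=robot.read_state(); e=s['eef_pos']; print(e,s['width'],s['contact_force'])
print(delta([.6260,-.0085,.2],down(np.pi/2+.13)))
E
```

```text
[0.44584353 0.30137933 0.19902111] 0.36183239112346405 [ 0.67936012 -0.38959113 -1.64101481]
(array([-0.1385, -0.3306, -0.0012]), array([ 0.002 ,  0.0031, -0.    ]))
```

View pics/w15.png

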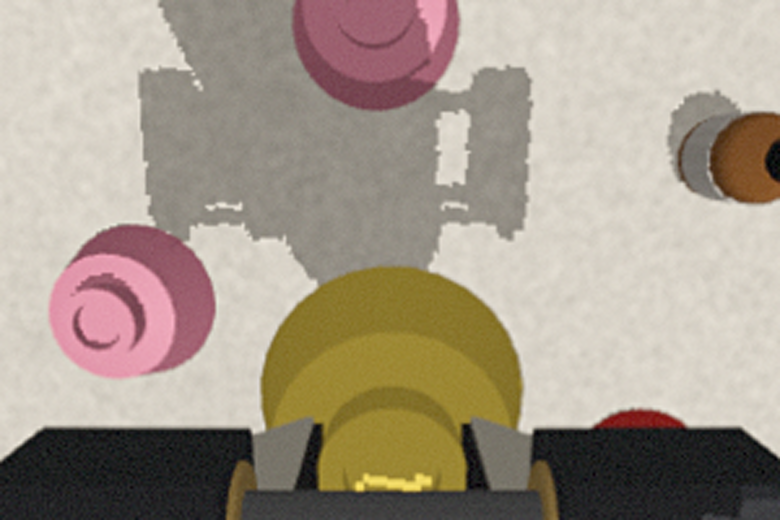

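{"method": "arm_command", "body": {"increments": [[[-0.015, -0.035, 0], [0.001, 0.001, 0]], [[-0.03, -0.075, 0], [0.001, 0.002, 0]], [[-0.05, -0.12, 0], [0.002, 0.003, 0]], [[-0.07, -0.165, 0], [0.002, 0.003, 0]], [[-0.088, -0.21, 0], [0.002, 0.003, 0]], [[-0.106, -0.25, 0], [0.002, 0.003, 0]], [[-0.12, -0.29, 0], [0.002, 0.003, 0]], [[-0.13, -0.315, 0], [0.002, 0.003, 0]], [[-0.137, -0.327, 0], [0.002, 0.003, 0]], [[-0.1385, -0.3305, 0], [0.002, 0.003, 0]], [[-0.1385, -0.3305, 0], [0.002, 0.003, 0]], [[-0.1385, -0.3305, 0], [0.002, 0.003, 0]]]}}

```text
time_s: 27.3
eef_pos: [0.6254, -0.0062, 0.1983]
orientation: [-0.0, -0.066, 0.998, 0.001]
contact_force: [-0.1, 0.0, -0.7]
width: 0.358
```

```bash
python3 - <<'E'
from h import *
i=robot.read_camera('wrist'); crop(i,100,60,400,260,2.6,'w16.png');m=robot.camera_model('wrist')
s=robot.read_state(); e=s['eef_pos']; print(e,s['width'],s['contact_force'])
print(delta([.6260,-.0088,.123],down(np.pi/2+.13)))
rims(m,(.626,-.009),[(.04,.0465),(.04,.021)])
E
```

```text
[ 0.62542807 -0.00618863  0.19855042] 0.36157234999278126 [-0.15833139  0.41481528 -1.64393321]
(array([-0.0003, -0.0027,  0.0755]), array([ 0.001 , -0.0004,  0.0026]))
z0.046 x 298-475 y 230-403
z0.021 x 304-469 y 225-386
```

View pics/w16.png

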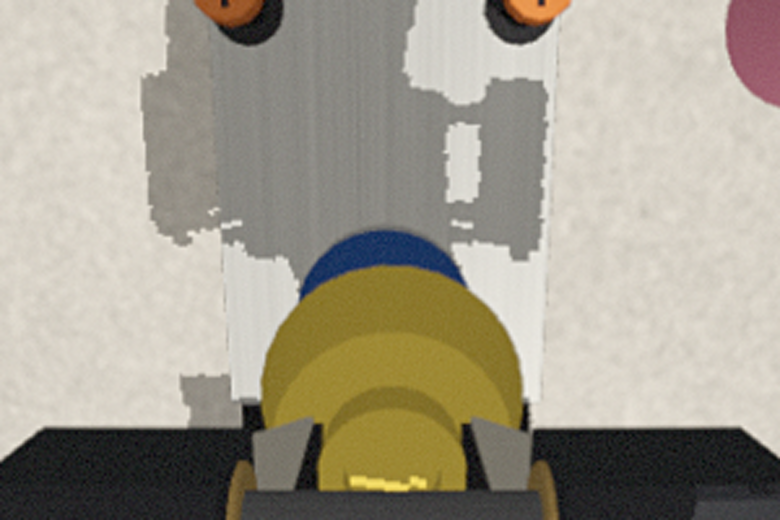

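{"method": "arm_command", "body": {"increments": [[[0, -0.003, 0.005], [0.001, 0, 0.002]], [[0, -0.003, 0.025], [0.001, 0, 0.002]], [[0, -0.003, 0.045], [0.001, 0, 0.002]], [[0, -0.003, 0.06], [0.001, 0, 0.002]], [[0, -0.003, 0.069], [0.001, 0, 0.002]], [[0, -0.003, 0.074], [0.001, 0, 0.002]], [[0, -0.003, 0.076], [0.001, 0, 0.002]], [[0, -0.003, 0.076], [0.001, 0, 0.002]], [[0, -0.003, 0.076], [0.001, 0, 0.002]]]}}

```text
time_s: 28.25
eef_pos: [0.6262, -0.0091, 0.1232]
orientation: [0.0, -0.065, 0.998, 0.0]
contact_force: [-0.2, -0.0, -1.5]
width: 0.361
```

{"method": "arm_command", "body": {"increments": [[[0, 0, 0.001], [0, 0, 0]], [[0, 0, 0.002], [0, 0, 0]], [[0, 0, 0.002], [0, 0, 0]]]}}

```text
time_s: 28.55
eef_pos: [0.6262, -0.0091, 0.1213]
orientation: [0.0, -0.065, 0.998, 0.0]
contact_force: [0.7, -0.1, -2.0]
width: 0.365
```

{"method": "arm_command", "body": {"increments": [[[0, 0, 0.001], [0, 0, 0]], [[0, 0, 0.001], [0, 0, 0]]]}}

```text
time_s: 28.75
eef_pos: [0.6262, -0.0091, 0.1202]
orientation: [0.0, -0.065, 0.998, 0.0]
contact_force: [-0.4, 0.9, -0.8]
width: 0.36
```

{"method": "arm_command", "body": {"increments": [[[0, 0, 0.001], [0, 0, 0]], [[0, 0, 0.001], [0, 0, 0]]]}}

```text
time_s: 28.95
eef_pos: [0.6261, -0.0091, 0.119]
orientation: [0.0, -0.065, 0.998, 0.0]
contact_force: [-0.4, -0.4, -0.6]
width: 0.359
```

{"method": "arm_command", "body": {"increments": [[[0, 0, 0.001], [0, 0, 0]], [[0, 0, 0.001], [0, 0, 0]]]}}

```text
time_s: 29.15
eef_pos: [0.626, -0.0091, 0.1178]
orientation: [0.0, -0.065, 0.998, 0.0]
contact_force: [0.4, -0.1, -0.2]
width: 0.357
```

{"method": "arm_command", "body": {"increments": [[[0, 0, 0.001], [0, 0, 0]], [[0, 0, 0.001], [0, 0, 0]]]}}

```text
time_s: 29.35
eef_pos: [0.6259, -0.0091, 0.1166]
orientation: [0.0, -0.065, 0.998, 0.0]
contact_force: [0.6, 0.6, -0.6]
width: 0.359
```

{"method": "arm_command", "body": {"increments": [[[0, 0, 0.001], [0, 0, 0]], [[0, 0, 0.001], [0, 0, 0]]]}}

```text
time_s: 29.55
eef_pos: [0.626, -0.009, 0.1157]
orientation: [0.0, -0.065, 0.998, 0.0]
contact_force: [0.4, 0.2, -0.1]
width: 0.362
```

{"method": "arm_command", "body": {"increments": [[[0, 0, 0.001], [0, 0, 0]], [[0, 0, 0.001], [0, 0, 0]]]}}

```text
time_s: 29.75
eef_pos: [0.6265, -0.009, 0.1151]
orientation: [0.001, -0.065, 0.998, 0.0]
contact_force: [-0.1, 0.5, 3.2]
width: 0.356
```

```bash
python3 - <<'E'
from h import *
print(robot.read_state()['contact_force'])
i=robot.read_camera('wrist'); crop(i,100,60,400,260,2.6,'w17.png')
s=robot.read_camera('scene'); crop(s,140,120,340,270,4,'h_scene.png')
E
```

```text
[-0.13046973  0.52216379  3.239741  ]
```

View pics/w17.png

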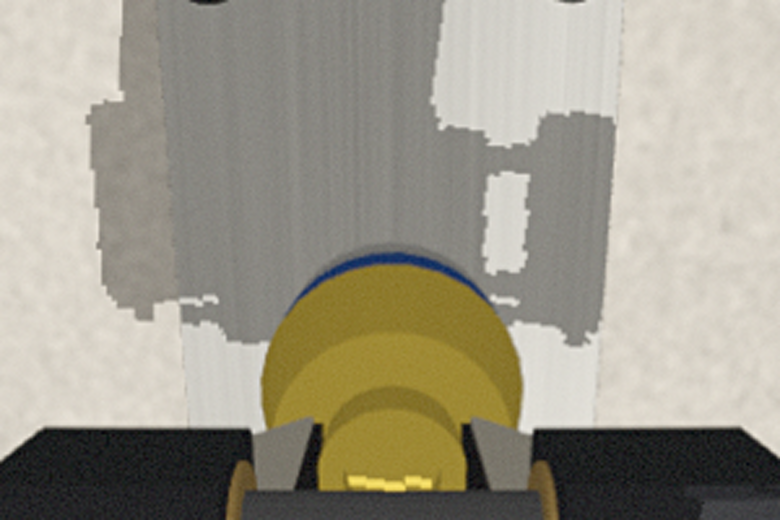

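View pics/h_scene.png

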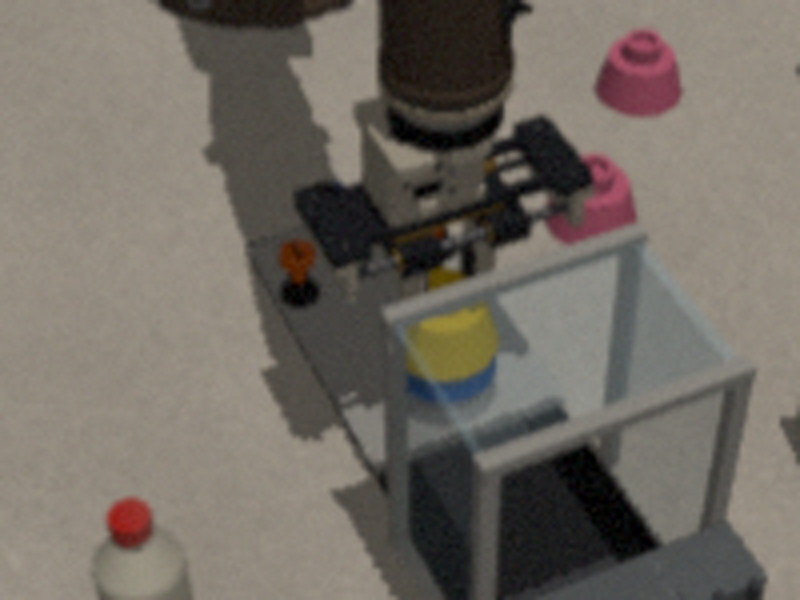

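Contact (about 4 N). Yellow sits concentric over blue, so I'll release.

{"method": "arm_command", "body": {"increments": [[[0, 0, -0.0005], [0, 0, 0]], [[0, 0, -0.0005], [0, 0, 0]], [[0, 0, -0.0005], [0, 0, 0]], [[0, 0, -0.0005], [0, 0, 0]], [[0, 0, -0.0005], [0, 0, 0]], [[0, 0, -0.0005], [0, 0, 0]], [[0, 0, -0.02], [0, 0, 0]], [[0, 0, -0.05], [0, 0, 0]], [[0, 0, -0.09], [0, 0, 0]], [[0.03, 0, -0.13], [0, 0, 0]], [[0.03, 0, -0.14], [0, 0, 0]], [[0.03, 0, -0.14], [0, 0, 0]]], "grip": 1}}

```text
time_s: 31.05
eef_pos: [0.5974, -0.013, 0.2572]
orientation: [0.003, -0.065, 0.998, 0.0]
contact_force: [1.0, 0.7, 0.7]
width: 0.998
```

```bash
python3 - <<'E'
from h import *
m=robot.camera_model('wrist');i=robot.read_camera('wrist'); crop(i,100,60,400,260,2.6,'w18.png')
t=robot.read_camera('top'); crop(t,100,170,240,290,5,'i1.png')
print(robot.read_state()['eef_pos'])
rims(m,(.626,-.009),[(.04,.0455),(.04,.070),(.03,.110),(.017,.127)])
print(delta([.531,.446,.22],down(np.pi/2+.13)))
E
```

```text
[ 0.59646571 -0.01254417  0.25409548]
z0.045 x 320-467 y 271-414
z0.070 x 315-472 y 279-430
z0.110 x 328-460 y 317-443
z0.127 x 354-433 y 356-431
(array([0.005 , 0.4632, 0.0343]), array([0.0004, 0.0005, 0.0011]))
```

View pics/w18.png

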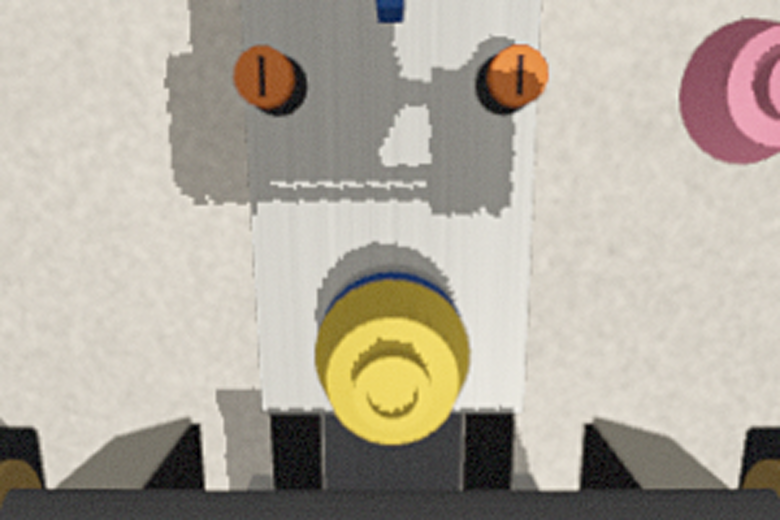

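View pics/i1.png

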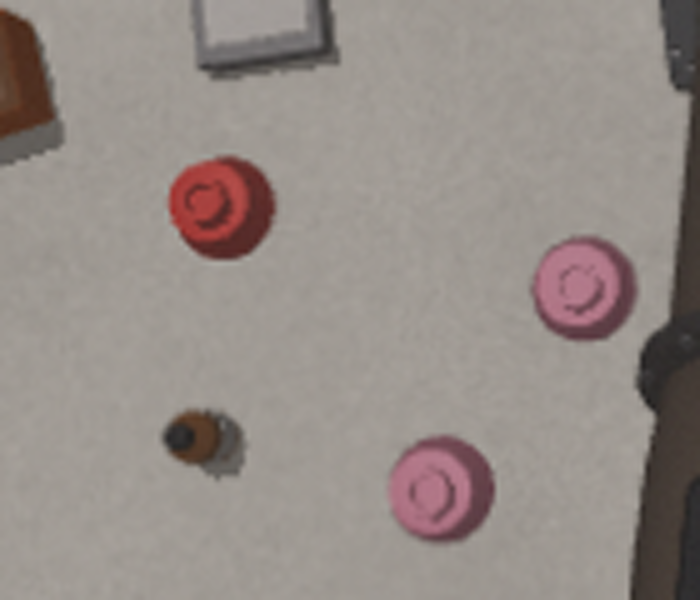

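Yellow is seated, with blue visible evenly beneath it. Red hasn't moved. I'll go to red.

{"method": "arm_command", "body": {"increments": [[[0, 0.045, 0], [0, 0, 0]], [[0.001, 0.09, 0], [0, 0, 0]], [[0.002, 0.14, 0], [0, 0, 0]], [[0.003, 0.19, 0], [0, 0, 0]], [[0.004, 0.24, 0], [0, 0, 0]], [[0.004, 0.29, 0.01], [0, 0, 0]], [[0.005, 0.34, 0.02], [0, 0, 0]], [[0.005, 0.385, 0.035], [0, 0, 0]], [[0.005, 0.425, 0.045], [0, 0, 0]], [[0.005, 0.45, 0.05], [0, 0, 0]], [[0.005, 0.464, 0.054], [0, 0, 0.001]], [[0.005, 0.467, 0.054], [0, 0, 0.001]], [[0.005, 0.467, 0.054], [0, 0, 0.001]], [[0.005, 0.467, 0.054], [0, 0, 0.001]]]}}

```text
time_s: 32.55
eef_pos: [0.5318, 0.4478, 0.2005]
orientation: [0.001, -0.064, 0.998, -0.0]
contact_force: [0.3, 0.9, 1.0]
width: 0.998
```

```bash
python3 - <<'E'
from h import *
e=robot.read_state()['eef_pos'];print(e)
m=robot.camera_model('wrist');i=robot.read_camera('wrist'); crop(i,100,60,400,260,2.6,'w19.png')
rims(m,e,[(.04,0),(.03,.04),(.017,.057)])
print(delta([e[0],e[1],.0435],down(np.pi/2+.13)))
E
```

```text
[0.53177818 0.44776891 0.20054164]
z0.000 x 316-471 y 220-372
z0.040 x 329-458 y 250-377
z0.057 x 355-432 y 285-360
(array([ 2.000e-04, -1.000e-04,  1.573e-01]), array([-0.0001,  0.0013, -0.0025]))
```

View pics/w19.png

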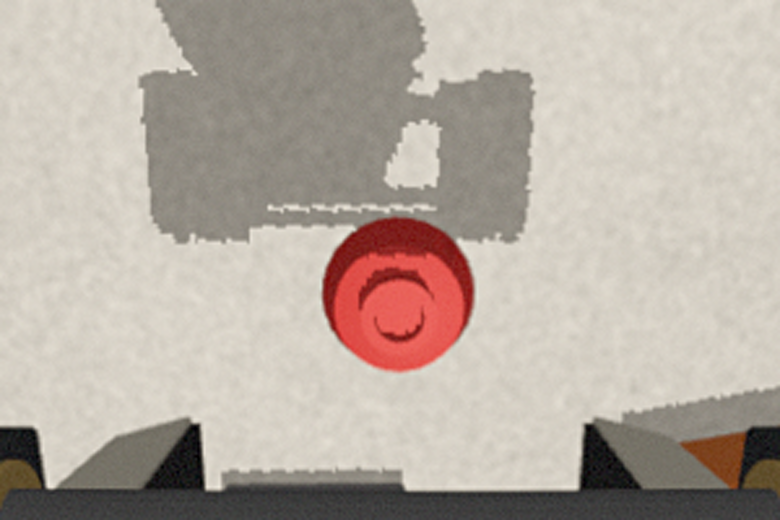

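{"method": "arm_command", "body": {"increments": [[[0.002, 0.003, 0.03], [0, 0.001, -0.002]], [[0.002, 0.003, 0.07], [0, 0.001, -0.002]], [[0.002, 0.003, 0.11], [0, 0.001, -0.002]], [[0.002, 0.003, 0.135], [0, 0.001, -0.002]], [[0.002, 0.003, 0.147], [0, 0.001, -0.002]], [[0.002, 0.003, 0.153], [0, 0.001, -0.002]], [[0.002, 0.003, 0.156], [0, 0.001, -0.002]], [[0.002, 0.003, 0.157], [0, 0.001, -0.002]], [[0.002, 0.003, 0.157], [0, 0.001, -0.002]]]}}

```text
time_s: 33.5
eef_pos: [0.5302, 0.4511, 0.045]
orientation: [0.001, -0.065, 0.998, 0.001]
contact_force: [-0.8, 0.0, -0.3]
width: 1.002
```

```bash
python3 - <<'E'
from h import *
i=robot.read_camera('wrist'); crop(i,100,60,400,260,2.6,'w20.png');print(robot.read_state()['eef_pos'])
E
```

```text
[0.53018723 0.45105705 0.04501005]
```

View pics/w20.png

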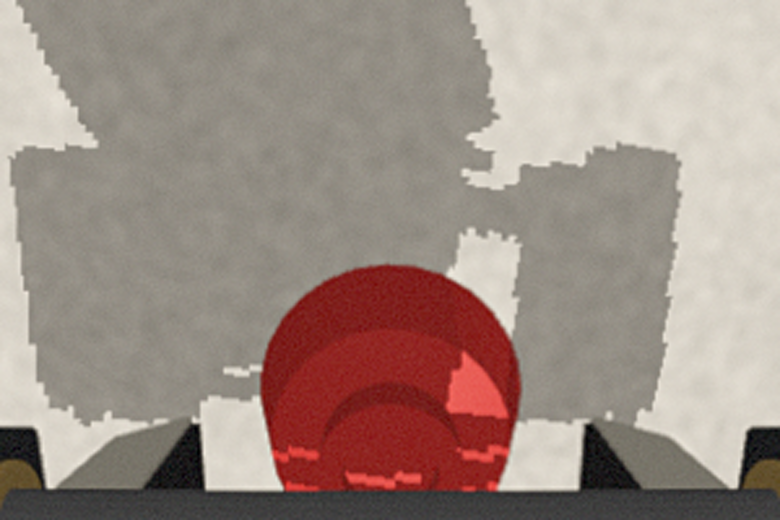

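Red is centred. I'll grip and lift.

{"method": "arm_command", "body": {"increments": [[[0, 0, 0.0015], [0, 0, 0]], [[0, 0, 0.0015], [0, 0, 0]], [[0, 0, 0.0015], [0, 0, 0]], [[0, 0, 0.0015], [0, 0, 0]], [[0, 0, 0.0015], [0, 0, 0]], [[0, 0, 0.0015], [0, 0, 0]], [[0, 0, 0.0015], [0, 0, 0]], [[0, 0, 0.0015], [0, 0, 0]], [[0, 0, 0.0015], [0, 0, 0]], [[0, 0, 0.0015], [0, 0, 0]], [[0, 0, 0.0015], [0, 0, 0]]], "grip": -1}}

```text
time_s: 34.65
eef_pos: [0.5301, 0.4511, 0.0435]
orientation: [0.001, -0.065, 0.998, 0.001]
contact_force: [-0.0, -0.6, 0.1]
width: 0.361
```

{"method": "arm_command", "body": {"increments": [[[0, 0, -0.02], [0, 0, 0]], [[0, 0, -0.05], [0, 0, 0]], [[0, 0, -0.08], [0, 0, 0]], [[0, 0, -0.11], [0, 0, 0]], [[0, 0, -0.14], [0, 0, 0]], [[0, 0, -0.17], [0, 0, 0]], [[0, 0, -0.18], [0, 0, 0]], [[0, 0, -0.18], [0, 0, 0]]]}}

```text
time_s: 35.45
eef_pos: [0.5305, 0.4513, 0.2249]
orientation: [0.002, -0.065, 0.998, 0.001]
contact_force: [-0.1, -0.1, -1.0]
width: 0.362
```

```bash
python3 - <<'E'
from h import *
i=robot.read_camera('wrist'); crop(i,100,60,400,260,2.6,'w21.png')
s=robot.read_state(); e=s['eef_pos']; print(e,s['width'],s['contact_force'])
print(delta([.6260,-.0088,.225],down(np.pi/2+.13)))
E
```

```text
[0.52977901 0.45082004 0.22309223] 0.3607414047436927 [-0.42571678 -0.0571581  -0.41617367]
(array([-0.0361, -0.4682, -0.0024]), array([ 0.0012,  0.0018, -0.0005]))
```

View pics/w21.png

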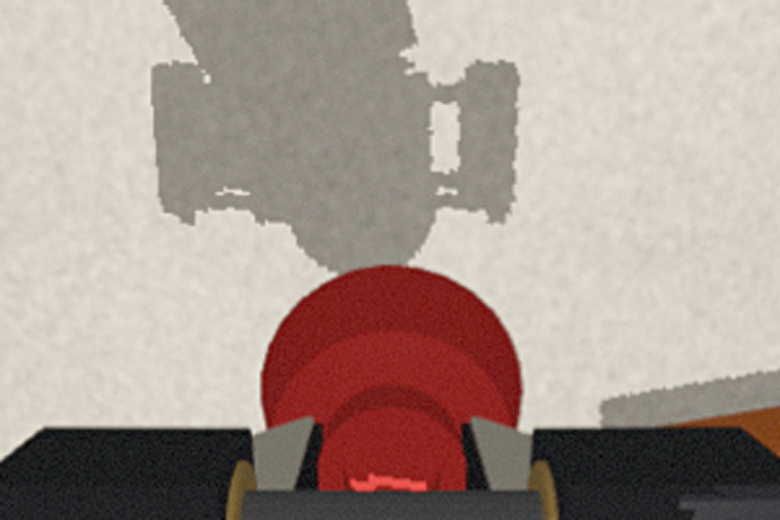

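{"method": "arm_command", "body": {"increments": [[[-0.003, -0.035, 0], [0, 0, 0]], [[-0.007, -0.08, 0], [0.001, 0.001, 0]], [[-0.01, -0.13, 0], [0.001, 0.001, 0]], [[-0.014, -0.18, 0], [0.001, 0.001, 0]], [[-0.018, -0.23, 0], [0.001, 0.001, 0]], [[-0.022, -0.28, 0], [0.001, 0.001, 0]], [[-0.026, -0.33, 0], [0.001, 0.002, 0]], [[-0.03, -0.375, 0], [0.001, 0.002, 0]], [[-0.033, -0.415, 0], [0.001, 0.002, 0]], [[-0.036, -0.445, 0], [0.001, 0.002, 0]], [[-0.036, -0.461, 0], [0.001, 0.002, 0]], [[-0.036, -0.468, 0], [0.001, 0.002, 0]], [[-0.036, -0.468, 0], [0.001, 0.002, 0]], [[-0.036, -0.468, 0], [0.001, 0.002, 0]]]}}

```text
time_s: 36.9
eef_pos: [0.6256, -0.0063, 0.2221]
orientation: [-0.001, -0.066, 0.998, 0.001]
contact_force: [-0.4, 0.0, -0.8]
width: 0.36
```

```bash
python3 - <<'E'
from h import *
i=robot.read_camera('wrist'); crop(i,100,60,400,260,2.6,'w22.png');m=robot.camera_model('wrist')
s=robot.read_state(); e=s['eef_pos']; print(e,s['width'],s['contact_force'])
print(delta([.6260,-.0090,.147],down(np.pi/2+.13)))
E
```

```text
[ 0.62568247 -0.0061687   0.22229819] 0.359512024081237 [ 0.49293908  0.41484239 -0.7923072 ]
(array([ 0.    , -0.0029,  0.0753]), array([ 0.0013, -0.0007,  0.0023]))
```

View pics/w22.png

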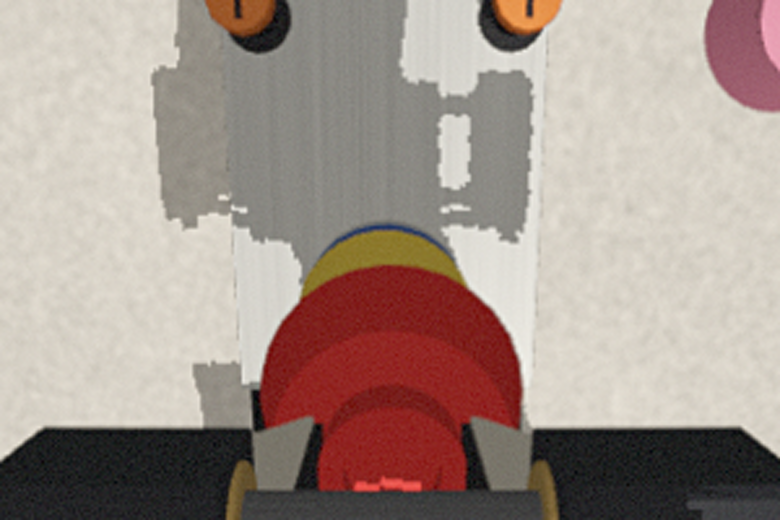

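{"method": "arm_command", "body": {"increments": [[[0, -0.003, 0.005], [0.001, 0, 0.002]], [[0, -0.003, 0.025], [0.001, 0, 0.002]], [[0, -0.003, 0.045], [0.001, 0, 0.002]], [[0, -0.003, 0.06], [0.001, 0, 0.002]], [[0, -0.003, 0.069], [0.001, 0, 0.002]], [[0, -0.003, 0.074], [0.001, 0, 0.002]], [[0, -0.003, 0.077], [0.001, 0, 0.002]], [[0, -0.003, 0.077], [0.001, 0, 0.002]], [[0, -0.003, 0.077], [0.001, 0, 0.002]]]}}

```text
time_s: 37.85
eef_pos: [0.6264, -0.009, 0.1459]
orientation: [0.0, -0.065, 0.998, 0.0]
contact_force: [-0.5, -0.2, -0.3]
width: 0.359
```

{"method": "arm_command", "body": {"increments": [[[0, 0, 0.001], [0, 0, 0]], [[0, 0, 0.002], [0, 0, 0]], [[0, 0, 0.002], [0, 0, 0]]]}}

```text
time_s: 38.15
eef_pos: [0.6264, -0.0091, 0.144]
orientation: [0.0, -0.065, 0.998, 0.0]
contact_force: [-1.4, -0.3, -1.2]
width: 0.359
```

{"method": "arm_command", "body": {"increments": [[[0, 0, 0.001], [0, 0, 0]], [[0, 0, 0.001], [0, 0, 0]]]}}

```text
time_s: 38.35
eef_pos: [0.6264, -0.009, 0.1429]
orientation: [0.0, -0.065, 0.998, 0.0]
contact_force: [0.5, -0.0, -0.7]
width: 0.362
```

{"method": "arm_command", "body": {"increments": [[[0, 0, 0.001], [0, 0, 0]], [[0, 0, 0.001], [0, 0, 0]]]}}

```text
time_s: 38.55
eef_pos: [0.6263, -0.0091, 0.1417]
orientation: [0.0, -0.065, 0.998, 0.0]
contact_force: [0.6, -0.6, -0.6]
width: 0.361
```

{"method": "arm_command", "body": {"increments": [[[0, 0, 0.001], [0, 0, 0]], [[0, 0, 0.001], [0, 0, 0]]]}}

```text
time_s: 38.75
eef_pos: [0.6263, -0.009, 0.1406]
orientation: [0.0, -0.065, 0.998, 0.0]
contact_force: [-0.2, -0.2, -0.8]
width: 0.359
```

{"method": "arm_command", "body": {"increments": [[[0, 0, 0.001], [0, 0, 0]], [[0, 0, 0.001], [0, 0, 0]]]}}

```text
time_s: 38.95
eef_pos: [0.6264, -0.009, 0.1395]
orientation: [0.0, -0.065, 0.998, 0.0]
contact_force: [-0.3, -0.5, -0.5]
width: 0.362
```

{"method": "arm_command", "body": {"increments": [[[0, 0, 0.001], [0, 0, 0]], [[0, 0, 0.001], [0, 0, 0]]]}}

```text
time_s: 39.15
eef_pos: [0.6267, -0.0089, 0.1389]
orientation: [0.0, -0.065, 0.998, 0.0]
contact_force: [0.1, -0.5, 2.2]
width: 0.359
```

Contact at 2.2 N. I'll release and back off.

{"method": "arm_command", "body": {"increments": [[[0, 0, -0.0005], [0, 0, 0]], [[0, 0, -0.0005], [0, 0, 0]], [[0, 0, -0.0005], [0, 0, 0]], [[0, 0, -0.0005], [0, 0, 0]], [[0, 0, -0.0005], [0, 0, 0]], [[0, 0, -0.0005], [0, 0, 0]], [[0, 0, -0.02], [0, 0, 0]], [[0, 0, -0.05], [0, 0, 0]], [[0, 0, -0.09], [0, 0, 0]], [[0.03, 0, -0.13], [0, 0, 0]], [[0.06, 0, -0.14], [0, 0, 0]], [[0.06, 0, -0.14], [0, 0, 0]], [[0.06, 0, -0.14], [0, 0, 0]]], "grip": 1}}

```text
time_s: 40.45
eef_pos: [0.567, -0.0167, 0.2792]
orientation: [0.001, -0.065, 0.998, 0.0]
contact_force: [-0.2, -0.4, -0.7]
width: 1.005
```

```bash
python3 - <<'E'
from h import *
m=robot.camera_model('wrist');i=robot.read_camera('wrist'); crop(i,100,60,400,260,2.6,'w23.png')
t=robot.read_camera('top'); cv2.imwrite('pics/j_top.png',t[:,:,::-1]); s=robot.read_camera('scene'); cv2.imwrite('pics/j_scene.png',s[:,:,::-1])
print(robot.read_state()['eef_pos'])
rims(m,(.626,-.009),[(.04,.070),(.04,.0945),(.03,.1345)])
print(delta([.4415,-.0341,.12],down(np.pi/2+.13)))
sp=np.array([.626,-.009]);th=.132;u=np.array([np.cos(th),np.sin(th)]);v=np.array([-u[1],u[0]])
for sg in (1,-1):
  p=sp-.135*u+sg*.06*v
  for h in (.012,.015,.018): rims(m,p,[(.014,.05+h)])
E
```

```text
[ 0.56738762 -0.01645412  0.27786455]
z0.070 x 320-465 y 330-467
z0.095 x 315-470 y 342-487
z0.135 x 328-458 y 386-506
(array([ 0.1271, -0.0011,  0.1579]), array([ 0.0003, -0.0003,  0.0008]))
z0.062 x 482-536 y 119-175
z0.065 x 482-537 y 118-175
z0.068 x 483-538 y 118-175
z0.062 x 248-303 y 119-175
z0.065 x 247-302 y 119-175
z0.068 x 246-301 y 118-175
```

View pics/w23.png

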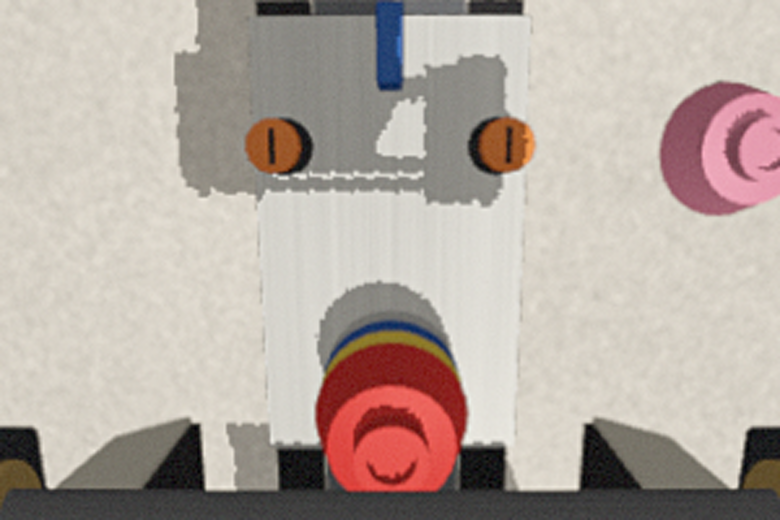

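View pics/j_scene.png

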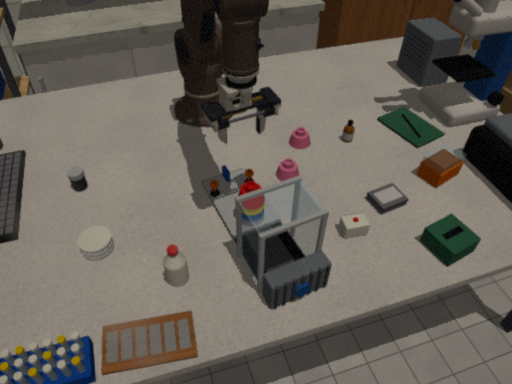

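View pics/j_top.png

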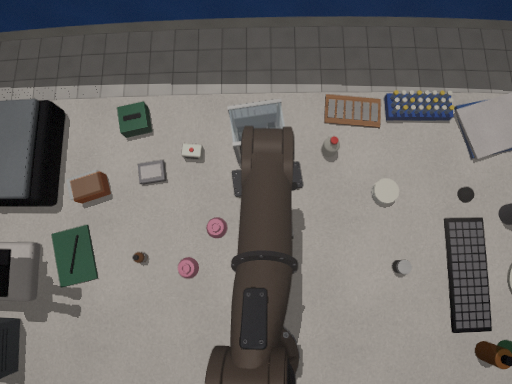

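All three sleeves are concentric on the spigot (blue, yellow, red bands even), no other sleeves are on the bench, and the rivets are still up. I'll go to the fin.

{"method": "arm_command", "body": {"increments": [[[0.04, 0, 0.03], [0, 0, 0]], [[0.085, 0, 0.07], [0, 0, 0]], [[0.127, -0.001, 0.11], [0, 0, 0]], [[0.127, -0.001, 0.15], [0, 0, 0]], [[0.127, -0.001, 0.16], [0, 0, 0]], [[0.127, -0.001, 0.16], [0, 0, 0]], [[0.127, -0.001, 0.16], [0, 0, 0]]]}}

```text
time_s: 41.3
eef_pos: [0.4424, -0.034, 0.1179]
orientation: [-0.0, -0.065, 0.998, -0.0]
contact_force: [0.3, 0.4, 0.5]
width: 0.999
```

```bash
python3 - <<'E'
from h import *
m=robot.camera_model('wrist');i=robot.read_camera('wrist'); crop(i,100,60,400,260,2.6,'w24.png')
print(delta([.4415,-.0341,.0377],down(np.pi/2+.13)))
E
```

```text
(array([0.0015, 0.    , 0.0808]), array([-0.0001,  0.0008,  0.001 ]))
```

View pics/w24.png

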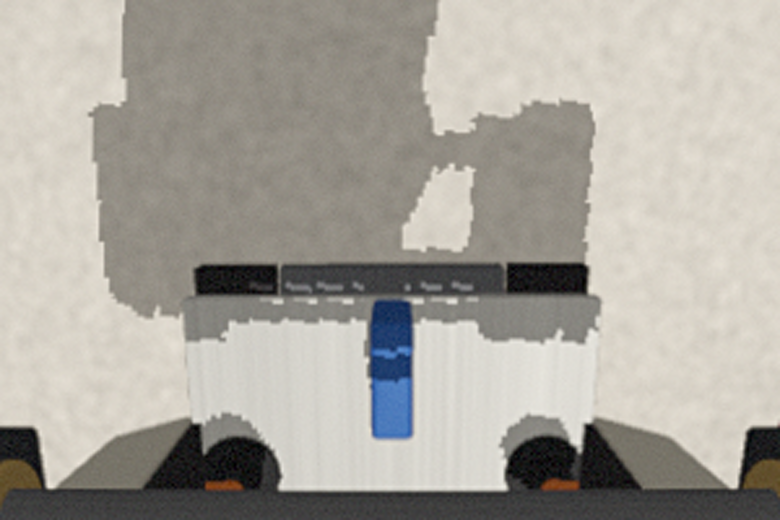

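{"method": "arm_command", "body": {"increments": [[[0.001, 0, 0.03], [0, 0, 0.001]], [[0.001, 0, 0.055], [0, 0, 0.001]], [[0.001, 0, 0.07], [0, 0, 0.001]], [[0.001, 0, 0.078], [0, 0, 0.001]], [[0.001, 0, 0.08], [0, 0, 0.001]], [[0.001, 0, 0.08], [0, 0, 0.001]]]}}

```text
time_s: 41.95
eef_pos: [0.4428, -0.0341, 0.0391]
orientation: [0.001, -0.065, 0.998, -0.0]
contact_force: [0.2, -0.5, -0.3]
width: 1.001
```

{"method": "arm_command", "body": {"increments": [[[0, 0, 0], [0, 0, 0]], [[0, 0, 0], [0, 0, 0]], [[0, 0, 0], [0, 0, 0]], [[0, 0, 0], [0, 0, 0]], [[0, 0, 0], [0, 0, 0]], [[0, 0, 0], [0, 0, 0]], [[0, 0, 0], [0, 0, 0]], [[0, 0, 0], [0, 0, 0]], [[0, 0, 0], [0, 0, 0]], [[0, 0, 0], [0, 0, 0]], [[0, 0, 0], [0, 0, 0]], [[0, 0, 0], [0, 0, 0]]], "grip": -1}}

```text
time_s: 43.15
eef_pos: [0.4428, -0.034, 0.0391]
orientation: [0.001, -0.065, 0.998, -0.0]
contact_force: [-0.5, 1.1, 0.3]
width: 0.147
```

```bash
python3 - <<'E'
from h import *
s=robot.read_state();e=np.array(s['eef_pos']);print(e,s['contact_force'],s['width'])
for th in (.128,.132,.136): print(th,delta(e+.155*np.array([np.cos(th),np.sin(th),0])))
E
```

```text
[ 0.44281955 -0.03396712  0.03906312] [-0.48957246  1.1103415   0.34761231] 0.1466450449264269
0.128 (array([-0.155 , -0.0004,  0.0003]), array([0., 0., 0.]))
0.132 (array([-0.155 ,  0.0003,  0.0003]), array([0., 0., 0.]))
0.136 (array([-0.155 ,  0.0009,  0.0003]), array([0., 0., 0.]))
```

{"method": "arm_command", "body": {"increments": [[[-0.003, 0, 0], [0, 0, 0]], [[-0.008, 0, 0], [0, 0, 0]], [[-0.015, 0, 0], [0, 0, 0]], [[-0.023, 0, 0], [0, 0, 0]], [[-0.031, 0, 0], [0, 0, 0]], [[-0.039, 0, 0], [0, 0, 0]], [[-0.047, 0, 0], [0, 0, 0]], [[-0.055, 0, 0], [0, 0, 0]], [[-0.063, 0, 0], [0, 0, 0]], [[-0.071, 0, 0], [0, 0, 0]], [[-0.079, 0, 0], [0, 0, 0]], [[-0.087, 0, 0], [0, 0, 0]], [[-0.095, 0, 0], [0, 0, 0]], [[-0.102, 0, 0], [0, 0, 0]], [[-0.109, 0, 0], [0, 0, 0]], [[-0.115, 0, 0], [0, 0, 0]], [[-0.12, 0, 0], [0, 0, 0]], [[-0.123, 0, 0], [0, 0, 0]], [[-0.124, 0, 0], [0, 0, 0]], [[-0.124, 0, 0], [0, 0, 0]]]}}

```text
time_s: 45.15
eef_pos: [0.5663, -0.0172, 0.0392]
orientation: [0.001, -0.065, 0.998, 0.0]
contact_force: [-1.7, 5.0, -2.6]
width: 0.15
```

```bash
python3 - <<'E'
from h import *
s=robot.read_state();e=np.array(s['eef_pos']);print(e,s['contact_force'],s['width'],np.linalg.norm(e-[.4428,-.03397,.039]))
s=robot.read_camera('scene'); crop(s,140,120,340,270,4,'k_scene.png')
E
```

```text
[ 0.56625351 -0.01723528  0.03916026] [-1.66723712  4.95506218 -2.64431557] 0.15011429350404393 0.12458268516240795
```

View pics/k_scene.png

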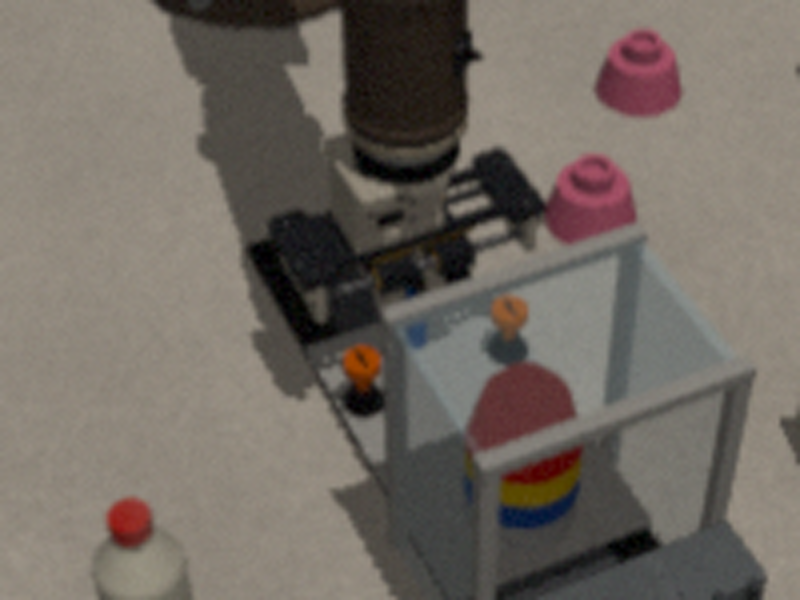

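{"method": "arm_command", "body": {"increments": [[[-0.004, 0.001, 0], [0, 0, 0]], [[-0.01, 0.001, 0], [0, 0, 0]], [[-0.016, 0.001, 0], [0, 0, 0]], [[-0.021, 0.001, 0], [0, 0, 0]], [[-0.025, 0.001, 0], [0, 0, 0]], [[-0.028, 0.001, 0], [0, 0, 0]], [[-0.03, 0.001, 0], [0, 0, 0]], [[-0.031, 0.001, 0], [0, 0, 0]], [[-0.031, 0.001, 0], [0, 0, 0]]]}}

```text
time_s: 46.1
eef_pos: [0.5965, -0.0131, 0.0392]
orientation: [0.001, -0.065, 0.998, -0.0]
contact_force: [-3.6, -4.2, -0.2]
width: 0.151
```

```bash
python3 - <<'E'
from h import *
s=robot.read_state();e=np.array(s['eef_pos']);print(e,s['contact_force'],s['width'],np.linalg.norm(e-[.4428,-.03397,.039]))
E
```

```text
[ 0.59645282 -0.01309859  0.03917755] [-3.62283058 -4.18302888 -0.16157221] 0.15063115726998808 0.15506397132101707
```

{"method": "arm_command", "body": {"increments": [[[-0.001, -0.0005, 0], [0, 0, 0]], [[-0.002, -0.0005, 0], [0, 0, 0]], [[-0.002, -0.0005, 0], [0, 0, 0]]]}}

```text
time_s: 46.4
eef_pos: [0.5964, -0.0131, 0.0391]
orientation: [-0.001, -0.065, 0.998, 0.0]
contact_force: [-9.6, -0.6, 6.1]
width: 0.147
```

Carriage is against its home stop (no further motion, force −9.6 N). I'll release the fin, rise, and go to the left pin with shut fingers.

{"method": "arm_command", "body": {"increments": [[[0.001, 0, 0], [0, 0, 0]], [[0.001, 0, 0], [0, 0, 0]], [[0.001, 0, 0], [0, 0, 0]], [[0.001, 0, 0], [0, 0, 0]], [[0.001, 0, 0], [0, 0, 0]], [[0.001, 0, -0.04], [0, 0, 0]], [[0.001, 0, -0.09], [0, 0, 0]], [[0.015, 0, -0.14], [0, 0, 0]], [[0.015, 0, -0.19], [0, 0, 0]], [[0.015, 0, -0.21], [0, 0, 0]], [[0.015, 0, -0.21], [0, 0, 0]], [[0.015, 0, -0.21], [0, 0, 0]]], "grip": 1}}

```text
time_s: 47.6
eef_pos: [0.5821, -0.015, 0.2492]
orientation: [-0.001, -0.065, 0.998, 0.0]
contact_force: [-0.4, 0.5, -1.0]
width: 0.997
```

```bash
python3 - <<'E'
from h import *
m=robot.camera_model('wrist');np.save('w25.npy',m,allow_pickle=True);i=robot.read_camera('wrist'); crop(i,100,60,400,260,2.6,'w25.png')
print(robot.read_state()['eef_pos'])
for p in ([.6355,.052],[.6508,-.0668]):
  for h in (.012,.015,.018): rims(m,p,[(.014,.05+h)])
print(delta([.6355,.052,.09],down(np.pi/2+.13)))
E
```

```text
[ 0.58149439 -0.01494205  0.24818765]
z0.062 x 480-533 y 395-445
z0.065 x 480-534 y 396-447
z0.068 x 481-535 y 398-449
z0.062 x 251-304 y 394-444
z0.065 x 249-303 y 396-447
z0.068 x 248-303 y 398-449
(array([-0.0628,  0.0592,  0.158 ]), array([ 0.0009, -0.0036,  0.0003]))
```

View pics/w25.png

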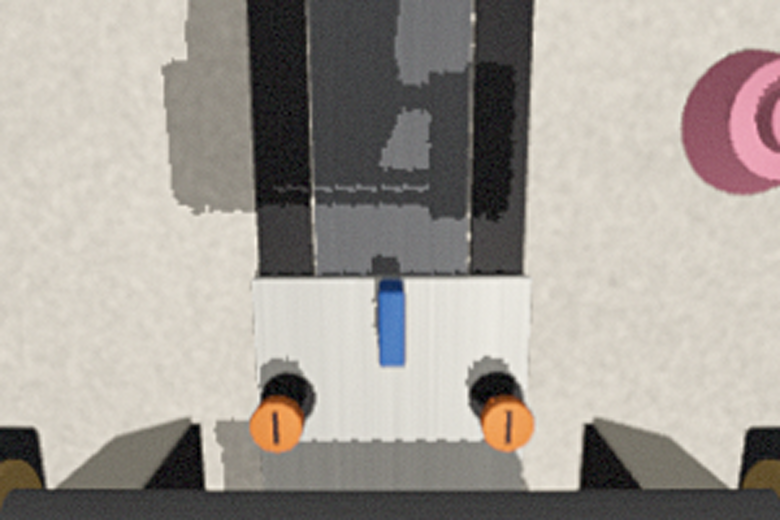

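Both heads are still up and at their home positions (crop (276,424) and (508,424)). I'll press the left pin.

{"method": "arm_command", "body": {"increments": [[[-0.02, 0.02, 0.03], [0, 0, 0]], [[-0.045, 0.04, 0.06], [0, -0.002, 0]], [[-0.063, 0.059, 0.1], [0, -0.003, 0]], [[-0.063, 0.059, 0.135], [0, -0.003, 0]], [[-0.063, 0.059, 0.16], [0, -0.003, 0]], [[-0.063, 0.059, 0.163], [0, -0.003, 0]], [[-0.063, 0.059, 0.163], [0, -0.003, 0]], [[-0.063, 0.059, 0.163], [0, -0.003, 0]], [[-0.063, 0.059, 0.163], [0, -0.003, 0]], [[-0.063, 0.059, 0.163], [0, -0.003, 0]], [[-0.063, 0.059, 0.163], [0, -0.003, 0]], [[-0.063, 0.059, 0.163], [0, -0.003, 0]]], "grip": -1}}

```text
time_s: 48.85
eef_pos: [0.6359, 0.0519, 0.0855]
orientation: [0.0, -0.065, 0.998, 0.0]
contact_force: [-0.7, -0.8, 0.0]
width: 0.02
```

```bash
python3 - <<'E'
from h import *
s=robot.read_state();print(s['width'],s['contact_force'])
i=robot.read_camera('wrist'); crop(i,100,60,400,260,2.6,'w26.png')
print(delta([.636,.052,.065],down(np.pi/2+.13)))
E
```

```text
0.0198295204434807 [-0.69784271 -0.81354264  0.01254398]
(array([-0.0002,  0.0001,  0.0204]), array([ 0.0009, -0.    ,  0.0003]))
```

View pics/w26.png

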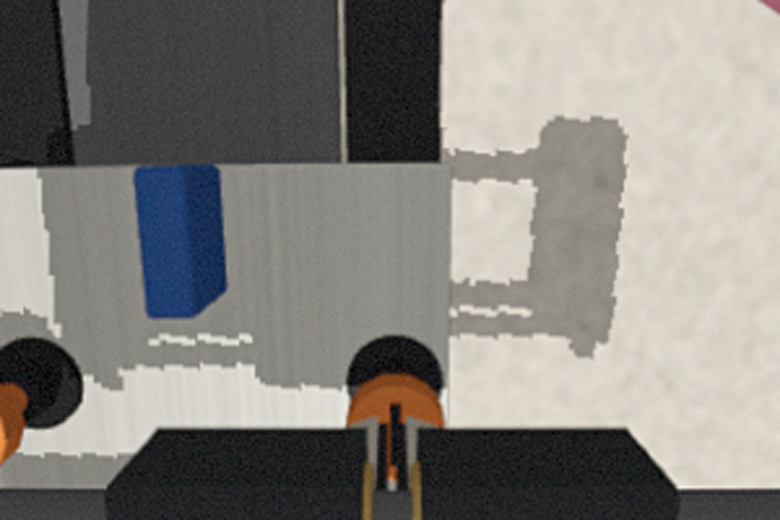

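Aligned over the left head. I'll press down in stages.

{"method": "arm_command", "body": {"increments": [[[0, 0, 0.01], [0, 0, 0]], [[0, 0, 0.016], [0, 0, 0]], [[0, 0, 0.02], [0, 0, 0]], [[0, 0, 0.024], [0, 0, 0]], [[0, 0, 0.027], [0, 0, 0]], [[0, 0, 0.029], [0, 0, 0]], [[0, 0, 0.029], [0, 0, 0]]]}}

```text
time_s: 49.6
eef_pos: [0.6357, 0.0519, 0.056]
orientation: [-0.0, -0.065, 0.998, 0.0]
contact_force: [-0.5, -1.0, -0.6]
width: 0.004
```

{"method": "arm_command", "body": {"increments": [[[0, 0, 0.002], [0, 0, 0]], [[0, 0, 0.004], [0, 0, 0]], [[0, 0, 0.005], [0, 0, 0]], [[0, 0, 0.005], [0, 0, 0]]]}}

```text
time_s: 50.0
eef_pos: [0.6358, 0.0518, 0.0509]
orientation: [-0.0, -0.065, 0.998, 0.0]
contact_force: [0.1, 0.8, 0.5]
width: 0.006
```

```bash
python3 - <<'E'
from h import *
i=robot.read_camera('wrist'); crop(i,100,60,400,260,2.6,'w27.png')
s=robot.read_camera('scene'); crop(s,140,120,340,270,4,'l_scene.png')
E
```

```text
(no output)
```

View pics/w27.png

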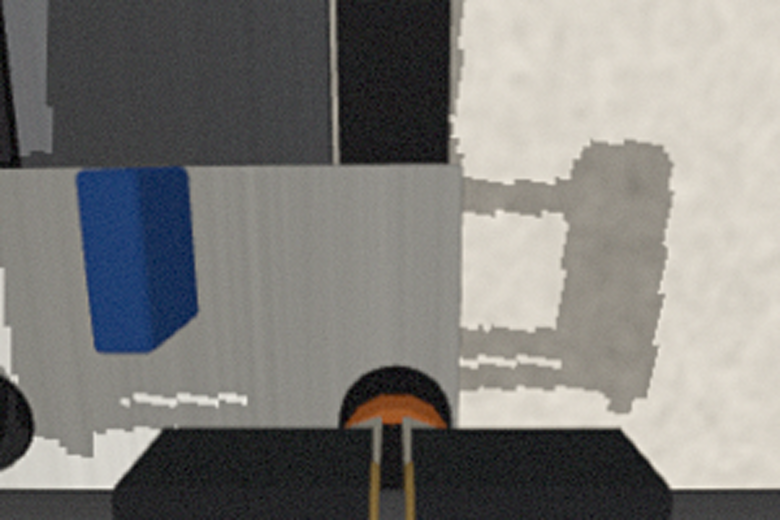

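View pics/l_scene.png

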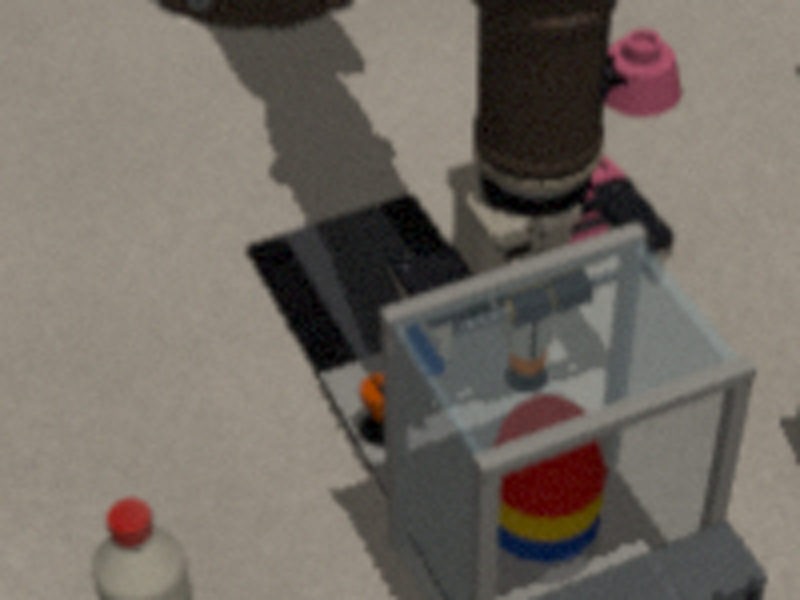

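The pin head has gone down onto the collar. I'll press further until firm force shows.

{"method": "arm_command", "body": {"increments": [[[0, 0, 0.001], [0, 0, 0]], [[0, 0, 0.002], [0, 0, 0]], [[0, 0, 0.002], [0, 0, 0]]]}}

```text
time_s: 50.4
eef_pos: [0.6361, 0.0518, 0.0502]
orientation: [0.0, -0.065, 0.998, 0.001]
contact_force: [-3.7, 0.7, 15.0]
width: 0.003
```

{"method": "arm_command", "body": {"increments": [[[0, 0, 0.001], [0, 0, 0]], [[0, 0, 0.001], [0, 0, 0]]]}}

```text
time_s: 50.6
eef_pos: [0.6361, 0.0518, 0.0502]
orientation: [0.0, -0.065, 0.998, 0.001]
contact_force: [-4.8, -0.7, 13.0]
width: 0.008
```

{"method": "arm_command", "body": {"increments": [[[0, 0, -0.02], [0, 0, 0]], [[0, 0, -0.04], [0, 0, 0]], [[0, -0.04, -0.04], [0, 0, 0]], [[0, -0.08, -0.04], [0, 0, 0]], [[0, -0.12, -0.04], [0, 0, 0]], [[0, -0.12, -0.04], [0, 0, 0]], [[0, -0.12, -0.04], [0, 0, 0]]]}}

```text
time_s: 51.3
eef_pos: [0.6513, -0.0688, 0.0897]
orientation: [0.0, -0.064, 0.998, 0.001]
contact_force: [-0.0, 1.5, -1.1]
width: 0.001
```

```bash
python3 - <<'E'
from h import *
i=robot.read_camera('wrist'); crop(i,100,60,400,260,2.6,'w28.png')
print(delta([.6513,-.0667,.056],down(np.pi/2+.13)))
E
```

```text
(array([0.    , 0.0001, 0.0337]), array([ 0.0022,  0.0004, -0.0004]))
```

View pics/w28.png

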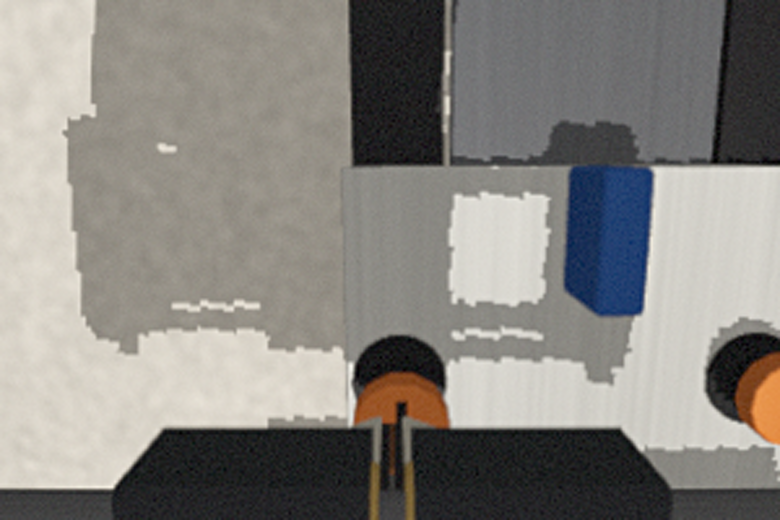

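{"method": "arm_command", "body": {"increments": [[[0, 0.002, 0.01], [0, 0, 0]], [[0, 0.002, 0.018], [0, 0, 0]], [[0, 0.002, 0.024], [0, 0, 0]], [[0, 0.002, 0.028], [0, 0, 0]], [[0, 0.002, 0.032], [0, 0, 0]], [[0, 0.002, 0.036], [0, 0, 0]], [[0, 0.002, 0.038], [0, 0, 0]], [[0, 0.002, 0.038], [0, 0, 0]]]}}

```text
time_s: 52.15
eef_pos: [0.651, -0.0652, 0.0513]
orientation: [0.0, -0.065, 0.998, 0.001]
contact_force: [-1.1, 0.2, -0.7]
width: 0.008
```

{"method": "arm_command", "body": {"increments": [[[0, 0, 0.001], [0, 0, 0]], [[0, 0, 0.002], [0, 0, 0]], [[0, 0, 0.003], [0, 0, 0]], [[0, 0, 0.003], [0, 0, 0]]]}}

```text
time_s: 52.55
eef_pos: [0.6514, -0.0657, 0.0501]
orientation: [0.001, -0.064, 0.998, 0.001]
contact_force: [-5.3, 2.2, 18.2]
width: 0.003
```

Firm stop at z = 0.050 with 18 N, so the head is down. I'll retract and check everything.

{"method": "arm_command", "body": {"increments": [[[0, 0, -0.02], [0, 0, 0]], [[0, 0, -0.06], [0, 0, 0]], [[0.02, 0.02, -0.11], [0, 0, 0]], [[0.05, 0.05, -0.16], [0, 0, 0]], [[0.07, 0.06, -0.2], [0, 0, 0]], [[0.07, 0.06, -0.2], [0, 0, 0]], [[0.07, 0.06, -0.2], [0, 0, 0]], [[0.07, 0.06, -0.2], [0, 0, 0]]], "grip": 1}}

```text
time_s: 53.35
eef_pos: [0.574, -0.0161, 0.2496]
orientation: [0.001, -0.064, 0.998, 0.001]
contact_force: [0.0, 0.3, -0.6]
width: 0.649
```

```bash
python3 - <<'E'
from h import *
m=robot.camera_model('wrist');i=robot.read_camera('wrist'); crop(i,100,60,400,260,2.6,'w29.png')
s=robot.read_camera('scene'); cv2.imwrite('pics/m_full.png',s[:,:,::-1]); crop(s,140,120,340,270,4,'m_scene.png')
print(robot.read_state()['eef_pos'])
for p in ([.6358,.052],[.6512,-.0664]):
  for h in (0,.005,.015): rims(m,p,[(.014,.05+h)])
E
```

```text
[ 0.57373458 -0.01630609  0.24846031]
z0.050 x 477-528 y 401-449
z0.055 x 478-530 y 404-452
z0.065 x 480-533 y 410-460
z0.050 x 257-308 y 401-449
z0.055 x 255-307 y 404-453
z0.065 x 251-305 y 411-460
```

View pics/w29.png

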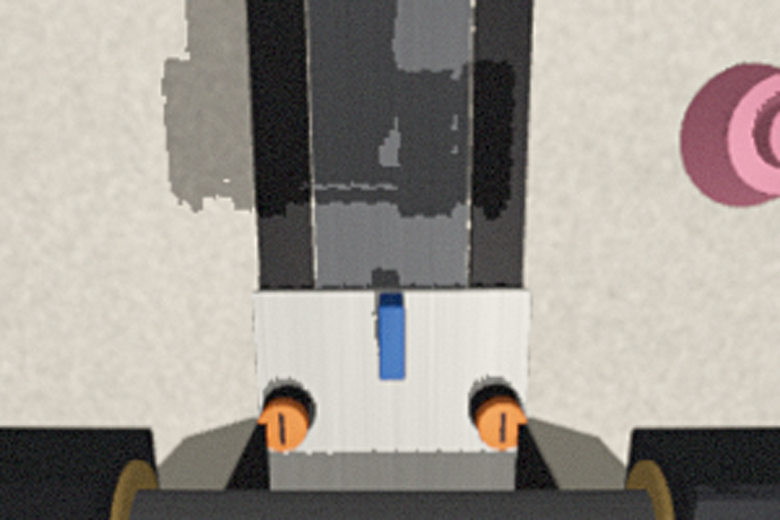

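View pics/m_scene.png

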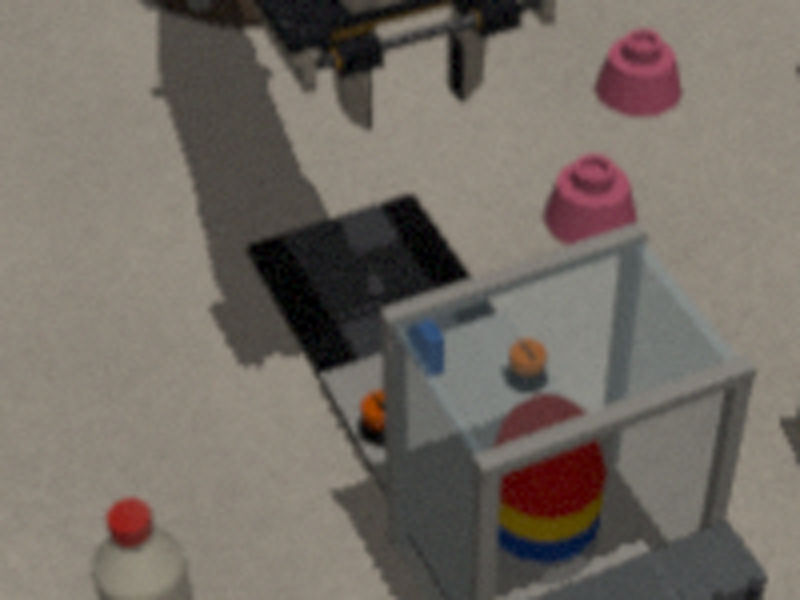

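Both heads look down and the stack is intact. One pixel comparison of the pins against the very first scene picture.

```bash
python3 - <<'E'
from h import *
a=cv2.imread('pics/a_scene.png'); b=cv2.imread('pics/m_full.png')
A=a[200:250,220:300];B=b[200:250,220:300]
o=np.hstack([cv2.resize(x,None,fx=4.8,fy=4.8,interpolation=cv2.INTER_CUBIC) for x in (A,B)]); cv2.imwrite('pics/n.png',o)
for im in (a,b):
  h=cv2.cvtColor(im,cv2.COLOR_BGR2HSV)
  for x0,x1 in ((226,240),(262,282)):
    roi=h[195:250,x0:x1]; mk=cv2.inRange(roi,(3,90,60),(18,255,255)); ys,xs=np.nonzero(mk); print(x0,len(ys),xs.mean()+x0,ys.mean()+195,ys.min()+195,ys.max()+195)
E
```

```text
226 52 233.15384615384616 221.6153846153846 217 226
262 62 271.53225806451616 208.6451612903226 205 213
226 53 233.0943396226415 221.66037735849056 217 226
262 121 271.89256198347107 225.1818181818182 205 249
```

View pics/n.png

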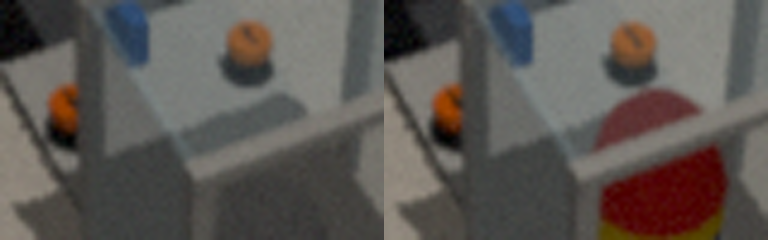

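View pics/m_full.png

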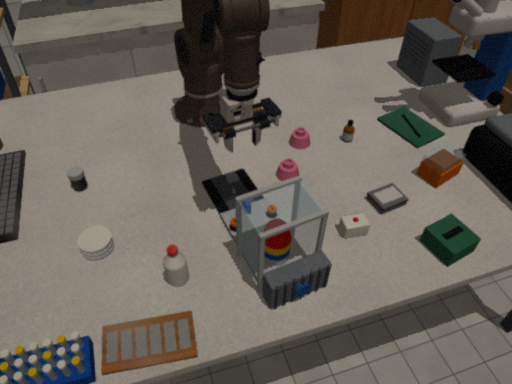

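Fin and both pins coincide with the original locked picture (the right pin's centroid matches to 0.1 px). The stack stands upright in the tunnel and the bystanders are unmoved. I'll hand in.

```bash
python3 - <<'E'
from workcell import robot
print(robot.job_done(), robot.read_state()['time_s'])
E
```

```text
the job is handed in; nothing more can be done
the job is handed in; nothing more can be done
```

The job is done and handed in. I pulled both pins up about 15–17 mm and drew the carriage out 0.155 m. Then I nested the only three sleeves present: blue, then yellow, then red. I released each at light contact of about 2–6 N, slid the carriage home with the pins up, and pressed both pins down. The whole run took about 54 s.

**Last checks:**
- **Carriage:** it stopped firmly against its home stop.
- **Pins:** both heads met a firm stop at 50 mm above the bench with 13–18 N, and they overlap the original locked picture. My colour measurement of the left pin picked up part of the red sleeve, so I confirmed that pin by eye, the side-by-side view and its height under the finger.
- **Stack:** it stands upright and concentric in the tunnel.
- **Bench:** the look-alikes and the other things are where they were, and the gripper is clear of everything.

I saw no knocked sleeve and no grip slip, and no check failed.

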